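# Assemble the soil sieve stack on the shaker

### The arm

A 6-joint arm with a two-finger parallel gripper is mounted at the origin on a cart in front of the work surface, level with it; the furniture and walls round the work are solid. World frame = base frame: x ahead of the robot, y to its left, z up, the work surface at z = 0. Lengths are in mm, angles in degrees, forces in N, time in s.
With the tool pointing down it reaches from about 350 to 850 mm from the base axis. Payload 8.1 kg.
Tool frame: the origin (TCP) lies on the mounting face of the last link; the fingertips stand 173 mm ahead of it and the grasp point (between the pads) lies 155 mm ahead of it; z points along the fingers, y is the direction in which the jaws open and shut (so a half turn about z gives the same grasp; the last joint's range is limited). The gripper opens to 85 mm and grips with 20 to 120 N. Pads are 22 mm wide; open, the fingers measure 114 mm over their backs; the gripper's body (76 mm by 85 mm) begins 54 mm behind the grasp point. The pads swing forward as they close: fully open they stand 13 mm farther back than shut.
Start: joints at [71.769, 7.471, 85.268, -0, 87.261, -4.893], TCP at [138.4, 583.826, 404.692] pointing down, gripper open.
Joint ranges: [-169.43, 169.43], [-51.17, 129.36], [1.28, 143.12], [-76.62, 256.62], [0, 156.53], [-152.29, 152.29]. Speed limits (degrees/s): [136.94, 136.94, 159.86, 180, 180, 180].

### API

Orientations are given as [roll, pitch, yaw] about the fixed x, y, z axes, in that order (R = Rz(yaw) Ry(pitch) Rx(roll)).
In Python, from bench import * gives the robot as it stands.
- The arm moves only by the shell command python3 -m jog 'ROWS' [FORCE]. ROWS is JSON, a list of rows, each an object of numbers: "tx", "ty", "tz": the shift along the tool's x, y, z as a fraction of full scale; "ax", "ay", "az": the turn, a rotation vector about the tool's x, y, z as a fraction of full scale; "hand": the opening, from 0 (shut) to 1 (fully open). A call has 1 to 5 rows; each row is the pose to reach, as a shift and turn from the pose commanded when the call began, along the tool's axes at that moment; what a row does not reach only later rows make up. Full scale, the value 1, is 150 mm for a shift and 45 degrees for a turn. A row lasts 1/12 s, in which the tool goes at most 41.7 mm and 7.16 degrees, less where a joint would pass 70% of its speed; a pose out of reach is approached as far as the arm can. A call with a number of a shift or a turn outside -1 to 1 is refused whole. A call with a gripper value outside its range is refused whole. The fingers move at their own pace and stop on an object; FORCE is the grip in N (left out, the last holds). Time passes only in rows, so rows that repeat a pose let the fingers close. It gives the time, the measured TCP pose, the force and the opening at its end, in the units of the state.
- sense(): the state, without advancing time (a new reading comes with each control period).
- snapshot(name): name is "side" or "top" or "wrist"; returns a dict with "pixels" (384x512x3 uint8, red, green, blue), "z_map" (384x512 float32, mm along the optical axis (not along the pixel's ray), 0 where there is no reading), "intrinsics" (3x3 intrinsics, pixels), "D" ([k1, k2, p1, p2, k3] as OpenCV has them; the pictures are not rectified), "R" (3x3) and "t" (3): a world point X has camera coordinates R X + t. Camera axes: x right, y down, z forward; pixel columns grow to the right and rows downward; lengths in mm; the calibration is good to about 2 mm. A picture is of the moment at which its call begins.
- hand_in(): hands the job in, once; it reports no verdict.
The state is a dict: "time": time; "joint_pos": joint angles; "qd": joint speeds; "joint_efforts": joint torques, N m; "tool_pos": TCP position; "tcp_rot": TCP orientation; "ft_force": force on the tool from outside, world axes, zero at the start; "wrist_torque": the same for the moment, N m; "finger_gap": finger opening in mm.
Only numpy, scipy, OpenCV 4.12 (cv2) and the standard library are available. Lean on these libraries where they do the work, as an engineer would, in place of code of your own. Each camera call takes 0.05 s, during which the arm holds its last target.

### The job

Build the sieve stack on the pan of the shaker: the finest sieve at the bottom, then the medium one, then the coarsest, and the lid on top. Each piece must sit fully home and level in the one below, everything let go, and the jar and the vial standing among the pieces must be left where they are.

Things in the scene. Friction and masses are not known exactly. Their poses are not given: they have to be found in the camera images.
- shaker: Sieve shaker, fixed: grey rounded box 126 x 126 mm, top at 38 mm, on it a round aluminium plate (diameter 92, top at 45 mm) with an open round steel receiver pan fixed on it (diameter 56 outside, 51 inside, rim at 75 mm, inner floor at 49 mm). Small knob and dark display on its front. Origin: on the desk under its centre, z up.
- pan_rim (a point): Centre of the mouth of the shaker's receiver pan at rim height (75 mm over the desk), z up. A piece home on the pan has its underside 10 mm below this point; each further piece has its underside 10 mm below the rim of the one under it.
- sieve_fine: Finest sieve: round steel frame, open on top, 56 mm outside diameter, wall 2.5, 30 high over all, upright. Lowest 10 mm: solid skirt, tapered from diameter 49 to 40 at the foot; it nests in any open rim of the set (inside 51) until the 56 mm part sits on that rim. Inside, 14 mm up, square wire grid, wires 3.2 mm apart; lowest frame, closest grid. Origin: centre of the underside; z up the axis.
- sieve_medium: Medium sieve: round steel frame, open on top, 56 mm outside diameter, wall 2.5, 38 high over all, upright. Lowest 10 mm: solid skirt, tapered from diameter 49 to 40 at the foot; it nests in any open rim of the set (inside 51) until the 56 mm part sits on that rim. Inside, 14 mm up, square wire grid, wires 7.5 mm apart; middle height, middle grid. Origin: centre of the underside; z up the axis.
- sieve_coarse: Coarsest sieve: round steel frame, open on top, 56 mm outside diameter, wall 2.5, 46 high over all, upright. Lowest 10 mm: solid skirt, tapered from diameter 49 to 40 at the foot; it nests in any open rim of the set (inside 51) until the 56 mm part sits on that rim. Inside, 14 mm up, square wire grid, wires 15 mm apart; tallest frame, widest grid. Origin: centre of the underside; z up the axis.
- sieve_lid: Lid: closed round steel disc with a black knob on top, standing on its skirt. Lowest 10 mm: solid skirt, tapered from diameter 49 to 40 at the foot; it nests in any open rim of the set (inside 51) until the 56 mm part sits on that rim. Disc (56) from 10 to 16 mm up, stem (14), then knob, diameter 20, from 30 to 50 mm up (top). Origin: centre of the underside; z up.
- sample_jar: Clear sample jar with a wide blue cap, 58 mm in diameter, 70 mm high. A bystander, not part of the job, loose among the sieves: must stay standing where it is. Origin: centre of the underside, z up.
- sample_vial: Slim sample vial with a red cap, 28 mm in diameter, 72 mm high. A bystander, not part of the job, loose among the sieves: must stay standing where it is. Origin: centre of the underside, z up.
Mind the look-alikes: they are no part of the job. What is shaped like the sieve_medium but orange is not meant.

How it is judged:
By the outcome, as a careful person would: the job done as asked, in the order asked, and still so for the second after the job is handed in, with the robot touching nothing.
It also fails if it takes over 109 s, if anything falls off the work surface, if the arm or the gripper's body presses on something with over 40 N, if the wrist force passes 120 N, or if a joint passes its speed limit or range.

## Working session

There is one attempt and no reset: what is moved stays moved. The work goes in short steps, Python scripts to look and compute and a shell command to move; the robot and the scene stay as the last step left them, time stands still between calls to the robot, and variables do not carry over. Pictures are saved under pics/ and viewed, and the job is handed in when it is done.

```bash
ls; mkdir -p pics; cat > h.py <<'E'
from bench import *
import numpy as np, cv2
def save(n,f,s=1,crop=None):
    d=snapshot(n); im=d["pixels"][:,:,::-1]
    np.savez('pics/'+f+'.npz',**{k:np.array(v) for k,v in d.items()})
    if crop: a,b,c,e=crop; im=im[b:e,a:c]
    cv2.imwrite('pics/'+f+'.png',cv2.resize(im,None,fx=s,fy=s,interpolation=cv2.INTER_CUBIC))
    return d
def L(f): return dict(np.load('pics/'+f+'.npz'))
def ray(d,uv):
    p=cv2.undistortPoints(np.array(uv,float).reshape(-1,1,2),d['intrinsics'],d['D']).reshape(-1,2)
    r=np.c_[p,np.ones(len(p))]@d['R']; c=-d['R'].T@d['t']
    return c,r
def onplane(d,uv,z):
    c,r=ray(d,uv); return c+r*((z-c[2])/r[:,2])[:,None]
def cloud(d):
    h,w=d['z_map'].shape
    u,v=np.meshgrid(np.arange(w),np.arange(h)); 
    p=cv2.undistortPoints(np.c_[u.ravel(),v.ravel()].astype(float).reshape(-1,1,2),d['intrinsics'],d['D']).reshape(-1,2)
    z=d['z_map'].reshape(-1,1); P=(np.c_[p,np.ones(len(p))]*z-d['t'])@d['R']
    P[z[:,0]==0]=np.nan
    return P.reshape(h,w,3)
def proj(d,X):
    r,_=cv2.Rodrigues(d['R']); return cv2.projectPoints(np.array(X,float).reshape(-1,1,3),r,d['t'],d['intrinsics'],d['D'])[0].reshape(-1,2)
E
python3 - <<'E'
from h import *
for n in ("top","side","wrist"):
    d=save(n,n+"0",1.5); print(n,-d['R'].T@d['t'])
print(sense())
E
```

```text
pics
top [ 385.65819189    1.94780646 1077.53504001]
side [ 196.85125832 -907.39199454  555.48439843]
wrist [ 56.39453135 603.70325773 373.87096877]
{'time': 0.15, 'joint_pos': array([ 7.17688069e+01,  7.50615057e+00,  8.53155879e+01, -9.06431633e-04,
        8.72607648e+01, -4.89372231e+00]), 'qd': array([-0.03097559, -0.05855493, -0.29816772, -0.02550096, -0.02687486,
        0.01253525]), 'joint_efforts': array([ 7.34353816e-04, -5.70061755e+01, -5.01160991e+01, -2.34744175e-04,
        9.59127472e-03,  9.93817594e-06]), 'tool_pos': array([138.34511551, 583.65422141, 403.86883699]), 'tcp_rot': array([-1.79917720e+02, -6.13612910e-03,  1.66662569e+02]), 'ft_force': array([-0.410643  , -0.13017304,  0.28518226]), 'wrist_torque': array([-0.04078326,  0.0065238 , -0.00262917]), 'finger_gap': 85.30144925509396}
```

View pics/top0.png

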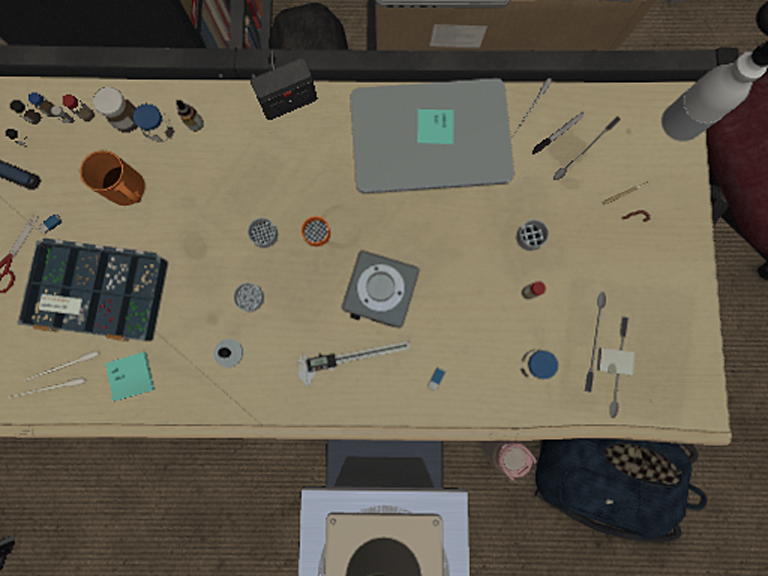

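View pics/side0.png

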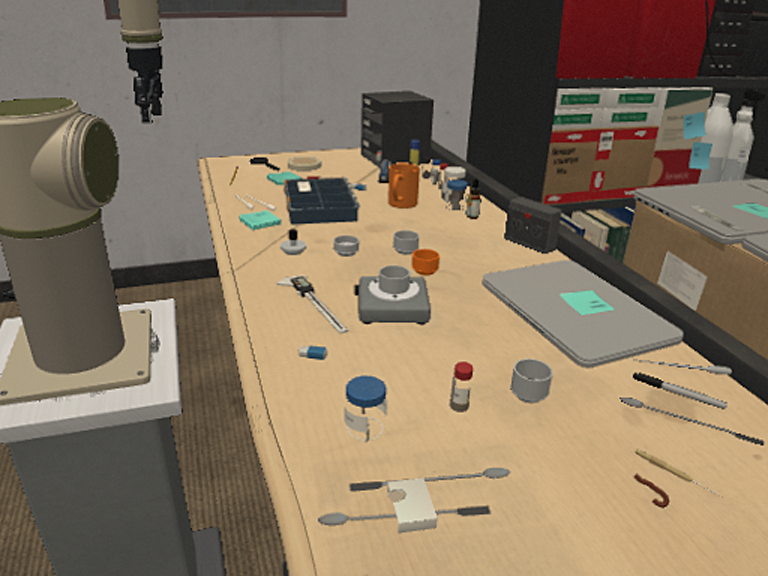

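View pics/wrist0.png

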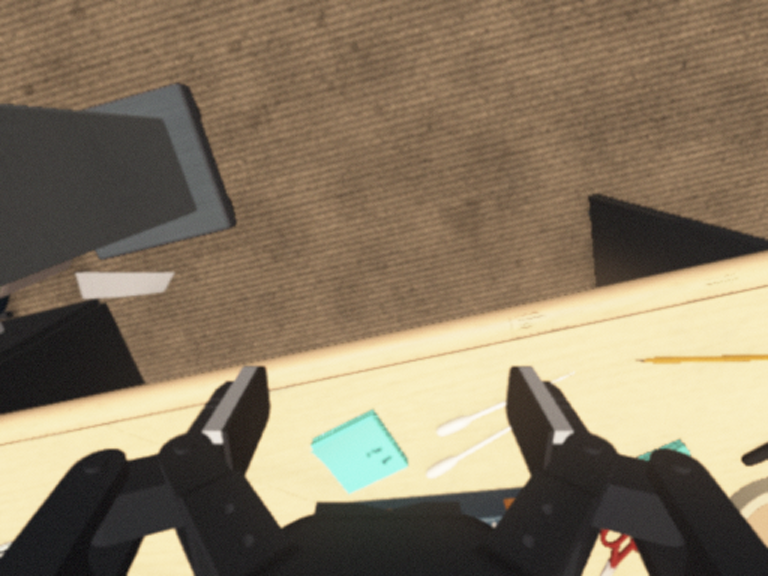

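The pictures show (1.5x pixels in the top view): 
- **Fine sieve candidate:** (249,297), grey, dense grid.
- **Medium sieve candidate:** (263,233), grey, middle grid.
- **Orange look-alike:** (316,231), rejected.
- **Coarse sieve candidate:** (532,235), wide grid.
- **Lid:** (228,352), with black knob.
- **Pan on the shaker:** (381,286), also a round grey shape.
- **Bystanders:** vial (534,290) and jar (542,364).

Next are close crops and heights.

```bash
python3 - <<'E'
from h import *
d=L('top0'); im=d['pixels'][:,:,::-1]
tiles=[]
for u,v in [(249,297),(263,233),(316,231),(532,235),(228,352),(381,286)]:
    u=int(u/1.5);v=int(v/1.5); tiles.append(cv2.resize(im[v-20:v+20,u-20:u+20],(240,240),interpolation=cv2.INTER_CUBIC))
cv2.imwrite('pics/crops.png',np.vstack([np.hstack(tiles[:3]),np.hstack(tiles[3:])]))
for nm in ('top0','side0'):
    d=L(nm); C=cloud(d)
    # blobs above desk
    m=((C[...,2]>8)&(C[...,2]<120)&(C[...,0]>250)&(C[...,0]<750)&(abs(C[...,1])<450)).astype(np.uint8)
    n,lab,st,ce=cv2.connectedComponentsWithStats(m)
    desk=C[...,2][(abs(C[...,2])<15)&(C[...,0]>350)&(C[...,0]<700)&(abs(C[...,1])<350)]; print(nm,'desk',np.median(desk))
    for i in range(1,n):
        if st[i,4]<60: continue
        P=C[lab==i]; z=P[:,2]; zt=np.percentile(z,95); T=P[z>zt-4]
        print(st[i,:4],ce[i].round(),'n',st[i,4],'ztop %.1f'%zt,'c',((T[:,:2].max(0)+T[:,:2].min(0))/2).round(1),'ext',np.ptp(T[:,:2],axis=0).round(1), 'mean',P.mean(0).round(1))
E
```

```text
top0 desk 0.19142451165280638
[238 123  50   6] [258. 125.] n 167 ztop 23.7 c [743.3 -10. ] ext [ 13.3 143.8] mean [ 7.447e+02 -5.000e-01  1.750e+01]
[165 145  20  20] [175. 154.] n 320 ztop 39.6 c [648.2 250. ] ext [53.  55.1] mean [649.6 252.2  20.8]
[200 144  20  20] [210. 153.] n 311 ztop 39.3 c [651.1 145.6] ext [54.6 54. ] mean [654.1 145.5  20.4]
[344 146  22  21] [355. 156.] n 350 ztop 46.2 c [ 646.4 -288.1] ext [54.9 54.1] mean [ 648.7 -290.6   23.9]
[228 167  51  51] [253. 192.] n 1829 ztop 53.9 c [541.4  17.9] ext [64.7 61. ] mean [533.5  14.   42. ]
[104 170   7  22] [107. 180.] n 91 ztop 40.6 c [568.5 446.8] ext [52.5  5.6] mean [568.4 447.2  26.9]
[348 187  16  12] [356. 193.] n 131 ztop 73.3 c [ 535.5 -286.1] ext [23.2 23.1] mean [ 533.8 -282.9   50. ]
[155 188  21  20] [165. 197.] n 307 ztop 31.2 c [518.8 274.2] ext [53.9 56. ] mean [519.3 275.4  17.7]
[142 225  20  20] [152. 235.] n 298 ztop 50.1 c [406.8 310. ] ext [17.  17.4] mean [407.  308.   21.4]
[352 233  20  20] [362. 243.] n 306 ztop 72.2 c [ 390.6 -290.2] ext [49.4 49.5] mean [ 390.8 -289.5   68.6]
[399 232
[... 1112 characters left out ...]
1 -99.9] ext [40.5 30.3] mean [ 361.  -101.6   12.6]
[340 239  29  29] [354. 253.] n 652 ztop 46.4 c [ 645.4 -289.2] ext [58.  57.2] mean [ 643.4 -291.3   31.2]
[300 241  15  32] [307. 257.] n 320 ztop 73.0 c [ 531.9 -286.7] ext [24.5 27.1] mean [ 528.2 -292.    44.4]
[230 250  28  27] [244. 262.] n 525 ztop 72.0 c [ 389.1 -291.1] ext [53.  54.1] mean [ 389.8 -295.7   65.2]
[229 271  17  21] [237. 281.] n 173 ztop 43.2 c [ 371.8 -305.1] ext [23.  27.3] mean [ 371.6 -309.7   31. ]
[255 313  70  25] [276. 326.] n 507 ztop 22.4 c [ 398.4 -430.3] ext [50.2 38.6] mean [ 408.9 -429.3   18.6]
[212 342  44   8] [230. 345.] n 111 ztop 11.7 c [ 327.6 -438.6] ext [71.8 22.3] mean [ 321.6 -439.3    9.8]
```

View pics/crops.png

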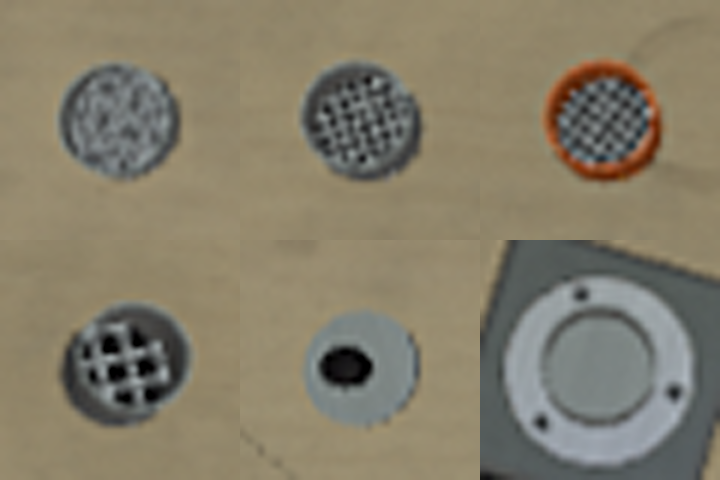

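Crops confirm the choice: fine at top-left, medium at top-middle, orange rejected, coarse at bottom-left, then the lid. Heights from both views are 31, 39, 46 and 50 mm, which match the text. Next I turn the tool to yaw 180 and go over the fine sieve.

```bash
cat >> h.py <<'E'
from scipy.spatial.transform import Rotation as Ro
def go(x,y,z,yaw=180):
    s=sense(); R=Ro.from_euler('xyz',s['tcp_rot'],degrees=True); T=Ro.from_euler('xyz',[180,0,yaw],degrees=True)
    dp=R.inv().apply(np.array([x,y,z])-s['tool_pos'])/150; dr=np.degrees((R.inv()*T).as_rotvec())/45
    print('t',dp.round(4),'a',dr.round(4),'pos',s['tool_pos'].round(2),s['tcp_rot'].round(2),'F',s['ft_force'].round(1),'gap %.1f t %.1f'%(s['finger_gap'],s['time']))
E
python3 -m jog '[{"tx":-0.2,"ty":-0.1,"az":-0.15,"hand":1},{"tx":-0.4,"ty":-0.2,"az":-0.2965,"hand":1},{"tx":-0.65,"ty":-0.35,"az":-0.2965,"hand":1},{"tx":-0.9,"ty":-0.45,"az":-0.2965,"hand":1},{"tx":-1,"ty":-0.5,"az":-0.2965,"hand":1}]'
python3 -c "
from h import *
go(519,274,330)"
```

```text
t [-2.9455 -1.4226  0.4942] a [-0.0018 -0.0003 -0.2964] pos [138.35 583.65 403.87] [-1.7992e+02 -1.0000e-02  1.6666e+02] F [-0.4 -0.1  0.3] gap 85.3 t 0.1invalid input at $[0]: expected keys tx, ty, tz, ax, ay, az, hand
```

```bash

python3 -m jog '[{"tx":-0.2,"ty":-0.1,"tz":0,"ax":0,"ay":0,"az":-0.15,"hand":1},{"tx":-0.4,"ty":-0.2,"tz":0,"ax":0,"ay":0,"az":-0.2965,"hand":1},{"tx":-0.65,"ty":-0.35,"tz":0,"ax":0,"ay":0,"az":-0.2965,"hand":1},{"tx":-0.9,"ty":-0.45,"tz":0,"ax":0,"ay":0,"az":-0.2965,"hand":1},{"tx":-1,"ty":-0.5,"tz":0,"ax":0,"ay":0,"az":-0.2965,"hand":1}]'
python3 -c "
from h import *
go(519,274,330)"
```

```text
time: 0.57
tool_pos: [269.9, 473.7, 404.4]
tcp_rot: [-179.9, 0.1, 179.9]
ft_force: [-0.6, 0.5, 0.7]
finger_gap: 85.3
t [-1.6626 -1.3275  0.4999] a [-0.0019  0.0015 -0.0022] pos [269.87 473.67 404.4 ] [-1.7992e+02  7.0000e-02  1.7990e+02] F [-0.6  0.5  0.7] gap 85.3 t 0.6
```

```bash

python3 -m jog '[{"tx":-0.2,"ty":-0.15,"tz":0,"ax":0,"ay":0,"az":0,"hand":1},{"tx":-0.4,"ty":-0.3,"tz":0.1,"ax":0,"ay":0,"az":0,"hand":1},{"tx":-0.6,"ty":-0.45,"tz":0.2,"ax":0,"ay":0,"az":0,"hand":1},{"tx":-0.8,"ty":-0.6,"tz":0.3,"ax":0,"ay":0,"az":0,"hand":1},{"tx":-1,"ty":-0.75,"tz":0.4,"ax":0,"ay":0,"az":0,"hand":1}]'
python3 -m jog '[{"tx":-0.2,"ty":-0.2,"tz":0.1,"ax":0,"ay":0,"az":0,"hand":1},{"tx":-0.4,"ty":-0.4,"tz":0.1,"ax":0,"ay":0,"az":0,"hand":1},{"tx":-0.65,"ty":-0.6,"tz":0.1,"ax":0,"ay":0,"az":0,"hand":1},{"tx":-0.65,"ty":-0.6,"tz":0.1,"ax":0,"ay":0,"az":0,"hand":1},{"tx":-0.65,"ty":-0.6,"tz":0.1,"ax":0,"ay":0,"az":0,"hand":1}]'
python3 -c "
from h import *
save('wrist','w1',1.5)
go(519,274,330)"
```

```text
time: 0.98
tool_pos: [418.1, 362.3, 344.0]
tcp_rot: [180.0, 0.0, -180.0]
ft_force: [0.7, 0.3, 0.5]
finger_gap: 85.7
time: 1.4
tool_pos: [516.6, 271.3, 329.2]
tcp_rot: [-180.0, -0.0, 179.8]
ft_force: [-0.1, -0.9, -0.3]
finger_gap: 85.5
t [-0.0245  0.0088 -0.0049] a [-0.0001 -0.001  -0.0036] pos [515.32 272.69 329.27] [-1.7999e+02 -5.0000e-02  1.7984e+02] F [ 0.1  0.8 -0.5] gap 85.6 t 1.4
```

View pics/w1.png

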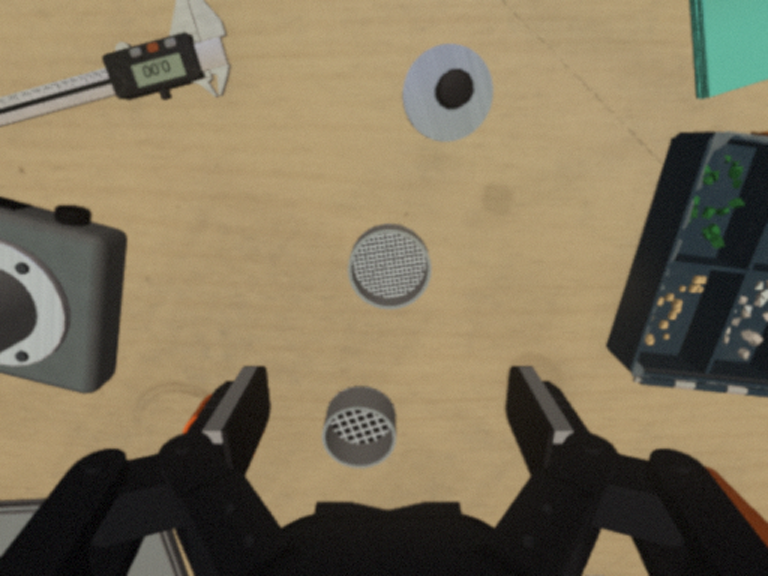

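The wrist view shows the fine sieve at (390,265), the medium at (360,427), the lid at (447,90) and part of the shaker on the left. I'll fit circles to the rims.

```bash
cat >> h.py <<'E'
from scipy.optimize import least_squares
def rim(d,x,y,zlo=None,band=4,r0=27):
    P=cloud(d).reshape(-1,3); P=P[np.isfinite(P[:,0])]
    q=P[(np.hypot(P[:,0]-x,P[:,1]-y)<45)]
    if zlo is not None: q=q[q[:,2]<zlo]
    zt=np.percentile(q[:,2],99.5); z=q[q[:,2]>zt-12][:,2]
    T=q[q[:,2]>zt-band]
    f=lambda p:np.hypot(T[:,0]-p[0],T[:,1]-p[1])-p[2]
    s=least_squares(f,[x,y,r0],loss='soft_l1')
    r=f(s.x)
    print('rim c %.1f %.1f r %.1f'%tuple(s.x),'ztop %.1f'%np.median(T[:,2]),'n',len(T),'res %.1f'%r.std(),'xext',T[:,0].min().round(1),T[:,0].max().round(1),'yext',T[:,1].min().round(1),T[:,1].max().round(1)); return s.x
E
python3 - <<'E'
from h import *
for n in('w1','top0','side0'):
  d=L(n); print(n)
  for p in [(519,274),(648,250),(407,310),(646,-288),(534,12)]:
    try: rim(d,*p)
    except Exception as e: print(e)
d=L('w1')
# ray-based check: outline ellipse of fine sieve rim
c=-d['R'].T@d['t'];print('cam',c.round(1))
C=cloud(d); print('fingers depth', np.nanmin(np.where(d['z_map']>0,d['z_map'],np.nan)))
for u,v in [(160,270),(355,270),(345,255),(170,255)]:
    s=C[v-3:v+4,u-3:u+4].reshape(-1,3); print(u,v,np.nanmedian(s,0).round(1))
E
```

```text
w1
rim c 593.0 271.6 r 97.0 ztop 250.5 n 1566 res 0.7 xext 495.3 502.1 yext 242.4 301.5
rim c 645.5 249.8 r 26.8 ztop 38.7 n 448 res 1.0 xext 617.2 675.6 yext 222.1 276.8
rim c 406.3 309.1 r 6.6 ztop 50.8 n 456 res 2.2 xext 397.0 415.8 yext 300.0 318.1
index -1 is out of bounds for axis 0 with size 0
rim c 533.5 11.2 r 28.7 ztop 72.0 n 82 res 0.5 xext 527.9 553.6 yext 32.0 40.6
top0
rim c 518.7 274.2 r 26.6 ztop 30.4 n 47 res 1.0 xext 491.8 545.3 yext 246.2 302.3
rim c 648.4 250.3 r 26.5 ztop 39.0 n 45 res 0.8 xext 621.6 674.7 yext 222.5 276.9
rim c 405.7 310.5 r 6.1 ztop 50.7 n 25 res 2.0 xext 398.3 412.4 yext 301.2 318.7
rim c 646.7 -288.3 r 26.8 ztop 46.0 n 43 res 0.9 xext 618.9 673.7 yext -314.6 -261.0
rim c 537.0 13.2 r 26.8 ztop 75.7 n 42 res 0.8 xext 509.3 563.9 yext -12.3 38.7
side0
rim c 515.4 273.3 r 26.9 ztop 31.1 n 44 res 2.1 xext 488.0 542.2 yext 245.2 304.0
rim c 645.3 250.1 r 26.8 ztop 38.8 n 42 res 2.0 xext 618.0 672.7 yext 222.0 279.7
rim c 409.0 308.3 r 8.0 ztop 51.5 n 15 res 2.4 xext 400.3 417.3 yext 299.4 320.4
rim c 645.2 -289.1 r 27.1 ztop 45.7 n 117 res 1.4 xext 616.4 674.3 yext -317.8 -260.6
rim c 533.6 11.9 r 26.9 ztop 75.7 n 61 res 1.5 xext 504.6 562.2 yext -20.4 40.7
cam [432.4 272.3 299.4]
fingers depth 64.10219
160 270 [505.8 229.  195. ]
355 270 [506.4 314.6 194.7]
345 255 [507.9 314.4 181.1]
170 255 [506.5 229.2 181.8]
```

```bash
python3 - <<'E'
from h import *
rim(L('w1'),517,274,60)
C=cloud(L('w1'))
for v in (243,245,247,250,255,265,280): print(v,C[v,168:180:3].round(0)[:, [0,1,2]].tolist())
go(515.5,274,185)
E
```

```text
rim c 515.6 273.4 r 26.7 ztop 30.8 n 486 res 0.8 xext 488.0 543.8 yext 245.6 301.0
243 [[605.0, 162.0, 0.0], [605.0, 166.0, 1.0], [606.0, 169.0, -1.0], [605.0, 173.0, -0.0]]
245 [[505.0, 226.0, 176.0], [505.0, 228.0, 175.0], [506.0, 229.0, 174.0], [609.0, 172.0, -1.0]]
247 [[505.0, 227.0, 177.0], [505.0, 229.0, 178.0], [506.0, 229.0, 175.0], [509.0, 229.0, 171.0]]
250 [[506.0, 227.0, 179.0], [506.0, 229.0, 179.0], [508.0, 229.0, 175.0], [510.0, 229.0, 172.0]]
255 [[505.0, 229.0, 184.0], [507.0, 229.0, 181.0], [511.0, 229.0, 176.0], [514.0, 229.0, 171.0]]
265 [[509.0, 229.0, 186.0], [512.0, 229.0, 182.0], [515.0, 229.0, 179.0], [518.0, 229.0, 174.0]]
280 [[516.0, 229.0, 189.0], [518.0, 230.0, 186.0], [521.0, 230.0, 182.0], [526.0, 229.0, 176.0]]
t [-0.002   0.0089  0.9618] a [-0.0001 -0.001  -0.0036] pos [515.32 272.69 329.27] [-1.7999e+02 -5.0000e-02  1.7984e+02] F [ 0.1  0.8 -0.5] gap 85.6 t 1.4
```

The fine rim fits at (515.6, 273.4, z 30.8), directly below the tool. I descend so the closed tips end about 14 mm up, then grip.

```bash

python3 -m jog '[{"tx":0,"ty":0.005,"tz":0.25,"ax":0,"ay":0,"az":0,"hand":1},{"tx":0,"ty":0.005,"tz":0.5,"ax":0,"ay":0,"az":0,"hand":1},{"tx":0,"ty":0.005,"tz":0.75,"ax":0,"ay":0,"az":0,"hand":1},{"tx":0,"ty":0.005,"tz":0.9,"ax":0,"ay":0,"az":0,"hand":1},{"tx":0,"ty":0.005,"tz":0.98,"ax":0,"ay":0,"az":0,"hand":1}]'
python3 -m jog '[{"tx":0,"ty":0,"tz":0,"ax":0,"ay":0,"az":0,"hand":0.75},{"tx":0,"ty":0,"tz":0,"ax":0,"ay":0,"az":0,"hand":0.7},{"tx":0,"ty":0,"tz":0,"ax":0,"ay":0,"az":0,"hand":0.6},{"tx":0,"ty":0,"tz":0,"ax":0,"ay":0,"az":0,"hand":0.55},{"tx":0,"ty":0,"tz":0,"ax":0,"ay":0,"az":0,"hand":0.55}]' 50
python3 -c "
from h import *
save('wrist','w2',1.5)
go(515.5,274,182)"
```

```text
time: 1.87
tool_pos: [511.4, 275.1, 178.4]
tcp_rot: [-179.9, -0.4, -179.9]
ft_force: [-0.3, 0.0, 0.4]
finger_gap: 85.4
time: 2.28
tool_pos: [515.6, 275.2, 185.1]
tcp_rot: [179.9, 0.2, -180.0]
ft_force: [-0.4, 0.6, 5.4]
finger_gap: 54.5
t [ 0.001  -0.0079  0.0209] a [0.0023 0.0047 0.0002] pos [515.64 275.18 185.14] [ 179.9     0.21 -179.99] F [-1.2  0.7  6.9] gap 54.8 t 2.3
```

View pics/w2.png

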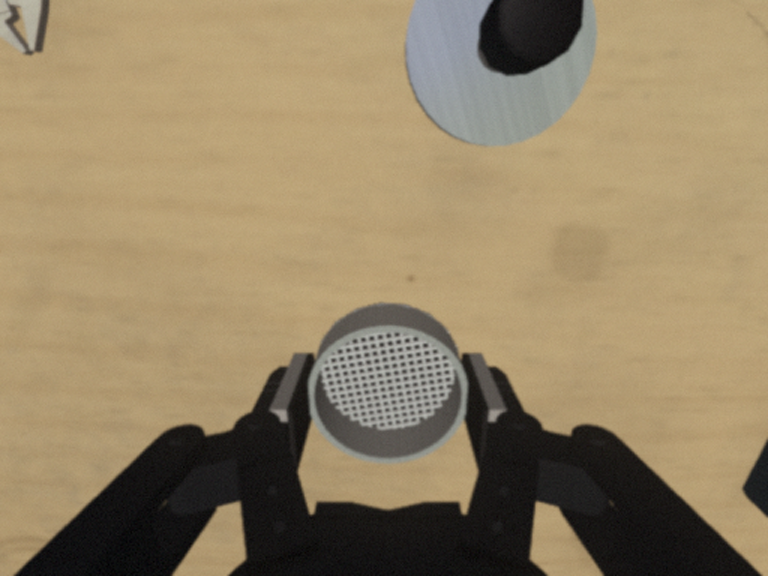

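```bash

python3 -m jog '[{"tx":0,"ty":0,"tz":-0.1,"ax":0,"ay":0,"az":0,"hand":0.55},{"tx":0,"ty":0,"tz":-0.3,"ax":0,"ay":0,"az":0,"hand":0.55},{"tx":0,"ty":0,"tz":-0.5,"ax":0,"ay":0,"az":0,"hand":0.55},{"tx":0,"ty":-0.15,"tz":-0.7,"ax":0,"ay":0,"az":0,"hand":0.55},{"tx":0,"ty":-0.35,"tz":-0.8,"ax":0,"ay":0,"az":0,"hand":0.55}]'
python3 -m jog '[{"tx":0,"ty":-0.2,"tz":0,"ax":0,"ay":0,"az":0,"hand":0.55},{"tx":0,"ty":-0.4,"tz":0,"ax":0,"ay":0,"az":0,"hand":0.55},{"tx":0,"ty":-0.6,"tz":0,"ax":0,"ay":0,"az":0,"hand":0.55},{"tx":0,"ty":-0.7,"tz":0,"ax":0,"ay":0,"az":0,"hand":0.55},{"tx":0,"ty":-0.7,"tz":0,"ax":0,"ay":0,"az":0,"hand":0.55}]'
python3 -m jog '[{"tx":0,"ty":0,"tz":0,"ax":0,"ay":0,"az":0,"hand":0.55},{"tx":0,"ty":0,"tz":0,"ax":0,"ay":0,"az":0,"hand":0.55}]'
python3 -c "
from h import *
d=save('wrist','w3',1.5)
go(533.5,11.5,290)
rim(L('w2'),515.6,275,60)
s=sense()['tool_pos']
rim(d,s[0],s[1],s[2]-130)
rim(d,533.5,11.5,85)
"
```

```text
time: 2.75
tool_pos: [515.5, 223.4, 307.9]
tcp_rot: [179.8, 0.4, -179.8]
ft_force: [0.7, -0.4, 0.2]
finger_gap: 54.6
time: 3.17
tool_pos: [514.7, 114.1, 303.4]
tcp_rot: [-179.9, 0.1, 179.8]
ft_force: [-0.2, 0.0, -1.3]
finger_gap: 54.8
time: 3.33
tool_pos: [514.7, 117.5, 303.1]
tcp_rot: [180.0, 0.0, 180.0]
ft_force: [-0.7, 0.2, -1.1]
finger_gap: 54.5
t [-0.1254 -0.7087  0.0863] a [0.0006 0.0006 0.0008] pos [514.62 117.78 302.99] [ 1.7997e+02  3.0000e-02 -1.7997e+02] F [-0.5  0.9 -0.7] gap 54.5 t 3.4
rim c 465.2 275.5 r 53.1 ztop 57.4 n 350 res 3.5 xext 502.2 519.6 yext 230.5 319.5
rim c 508.5 118.2 r 29.3 ztop 171.7 n 691 res 1.7 xext 502.6 526.4 yext 84.4 152.0
rim c 534.0 12.2 r 26.7 ztop 75.6 n 929 res 0.9 xext 505.7 562.5 yext -16.2 39.8
```

View pics/w3.png

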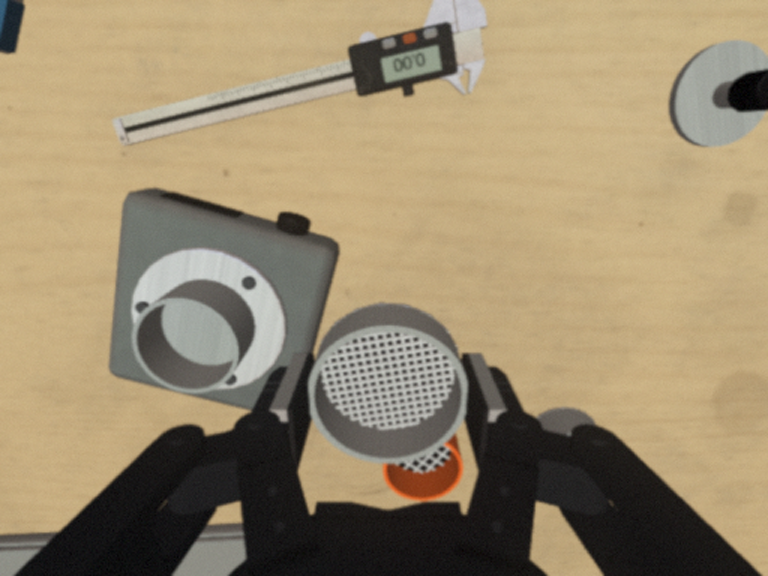

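```bash
cat >> h.py <<'E'
def held(d,zr,s=None,off=(0,0)):
    """circle of held rim near tcp; zr = rim height approx below tcp"""
    s=sense()['tool_pos'] if s is None else s
    P=cloud(d).reshape(-1,3); P=P[np.isfinite(P[:,0])]-s
    q=P[(np.hypot(P[:,0],P[:,1])<32)&(abs(P[:,1])<24)]
    h,e=np.histogram(q[:,2],np.arange(-190,-130,2)); 
    T=q[abs(q[:,2]+zr)<3.5]
    # top rim points: keep radius>22
    T=T[np.hypot(T[:,0],T[:,1])>22]
    f=lambda p:np.hypot(T[:,0]-p[0],T[:,1]-p[1])-26.75
    r=least_squares(f,[0,0],loss='soft_l1')
    fr=T[T[:,0]<0]; bk=T[T[:,0]>0]
    print('held rel tcp',r.x.round(2),'res %.2f'%f(r.x).std(),'n',len(T),'xext',T[:,0].min().round(1),T[:,0].max().round(1),'z front/back',np.median(fr[:,2]).round(1),np.median(bk[:,2]).round(1))
    print(dict(zip(e[:-1].astype(int),h)))
    return r.x
E
python3 - <<'E'
from h import *
held(L('w3'),155,np.array([514.62,117.78,302.99]))
held(L('w3'),152,np.array([514.62,117.78,302.99]))
E
```

```text
held rel tcp [0.56 0.74] res 0.90 n 1815 xext -27.1 30.5 z front/back -154.4 -154.8
{np.int64(-190): np.int64(0), np.int64(-188): np.int64(0), np.int64(-186): np.int64(0), np.int64(-184): np.int64(0), np.int64(-182): np.int64(0), np.int64(-180): np.int64(0), np.int64(-178): np.int64(0), np.int64(-176): np.int64(3), np.int64(-174): np.int64(296), np.int64(-172): np.int64(3127), np.int64(-170): np.int64(1435), np.int64(-168): np.int64(314), np.int64(-166): np.int64(326), np.int64(-164): np.int64(330), np.int64(-162): np.int64(347), np.int64(-160): np.int64(367), np.int64(-158): np.int64(385), np.int64(-156): np.int64(882), np.int64(-154): np.int64(467), np.int64(-152): np.int64(0), np.int64(-150): np.int64(0), np.int64(-148): np.int64(0), np.int64(-146): np.int64(0), np.int64(-144): np.int64(0), np.int64(-142): np.int64(0), np.int64(-140): np.int64(0), np.int64(-138): np.int64(0), np.int64(-136): np.int64(0), np.int64(-134): np.int64(0)}
held rel tcp [0.96 0.7 ] res 0.90 n 1251 xext -27.1 30.4 z front/back -154.2 -154.2
{np.int64(-190): np.int64(0), np.int64(-188): np.int64(0), np.int64(-186): np.int64(0), np.int64(-184): np.int64(0), np.int64(-182): np.int64(0), np.int64(-180): np.int64(0), np.int64(-178): np.int64(0), np.int64(-176): np.int64(3), np.int64(-174): np.int64(296), np.int64(-172): np.int64(3127), np.int64(-170): np.int64(1435), np.int64(-168): np.int64(314), np.int64(-166): np.int64(326), np.int64(-164): np.int64(330), np.int64(-162): np.int64(347), np.int64(-160): np.int64(367), np.int64(-158): np.int64(385), np.int64(-156): np.int64(882), np.int64(-154): np.int64(467), np.int64(-152): np.int64(0), np.int64(-150): np.int64(0), np.int64(-148): np.int64(0), np.int64(-146): np.int64(0), np.int64(-144): np.int64(0), np.int64(-142): np.int64(0), np.int64(-140): np.int64(0), np.int64(-138): np.int64(0), np.int64(-136): np.int64(0), np.int64(-134): np.int64(0)}
```

```bash

python3 -m jog '[{"tx":-0.1,"ty":-0.25,"tz":0,"ax":0,"ay":0,"az":0,"hand":0.55},{"tx":-0.125,"ty":-0.5,"tz":0.05,"ax":0,"ay":0,"az":0,"hand":0.55},{"tx":-0.125,"ty":-0.709,"tz":0.15,"ax":0,"ay":0,"az":0,"hand":0.55},{"tx":-0.125,"ty":-0.709,"tz":0.185,"ax":0,"ay":0,"az":0,"hand":0.55},{"tx":-0.125,"ty":-0.709,"tz":0.185,"ax":0,"ay":0,"az":0,"hand":0.55}]'
python3 -m jog '[{"tx":0,"ty":0,"tz":0,"ax":0,"ay":0,"az":0,"hand":0.55},{"tx":0,"ty":0,"tz":0,"ax":0,"ay":0,"az":0,"hand":0.55},{"tx":0,"ty":0,"tz":0,"ax":0,"ay":0,"az":0,"hand":0.55}]'
python3 -c "
from h import *
d=save('wrist','w4',1.5)
go(533.4,11.5,249)
held(d,154.5)
go(533.4,11.5,249)
s=save('side','s4',5,(200,120,320,230))
"
```

```text
time: 3.8
tool_pos: [532.7, 10.2, 273.0]
tcp_rot: [180.0, -0.2, 179.9]
ft_force: [-0.9, -0.2, -1.4]
finger_gap: 54.7
time: 4.05
tool_pos: [533.7, 12.0, 275.8]
tcp_rot: [180.0, 0.1, -179.9]
ft_force: [-0.4, -0.3, -1.2]
finger_gap: 54.6
t [ 0.0021 -0.0026  0.1783] a [0.0001 0.0017 0.0024] pos [533.68  11.88 275.75] [ 1.7999e+02  8.0000e-02 -1.7989e+02] F [ 0.2  0.1 -1. ] gap 55.2 t 4.1
held rel tcp [0.67 1.16] res 0.90 n 1696 xext -27.2 30.2 z front/back -154.6 -154.8
{np.int64(-190): np.int64(0), np.int64(-188): np.int64(0), np.int64(-186): np.int64(0), np.int64(-184): np.int64(0), np.int64(-182): np.int64(0), np.int64(-180): np.int64(0), np.int64(-178): np.int64(0), np.int64(-176): np.int64(4), np.int64(-174): np.int64(403), np.int64(-172): np.int64(3244), np.int64(-170): np.int64(1223), np.int64(-168): np.int64(317), np.int64(-166): np.int64(321), np.int64(-164): np.int64(345), np.int64(-162): np.int64(353), np.int64(-160): np.int64(368), np.int64(-158): np.int64(394), np.int64(-156): np.int64(962), np.int64(-154): np.int64(340), np.int64(-152): np.int64(0), np.int64(-150): np.int64(0), np.int64(-148): np.int64(0), np.int64(-146): np.int64(0), np.int64(-144): np.int64(0), np.int64(-142): np.int64(0), np.int64(-140): np.int64(0), np.int64(-138): np.int64(0), np.int64(-136): np.int64(0), np.int64(-134): np.int64(0)}
t [ 0.0021 -0.0026  0.1783] a [0.0001 0.0017 0.0024] pos [533.68  11.88 275.75] [ 1.7999e+02  8.0000e-02 -1.7989e+02] F [ 0.2  0.1 -1. ] gap 55.2 t 4.1
```

View pics/w4.png

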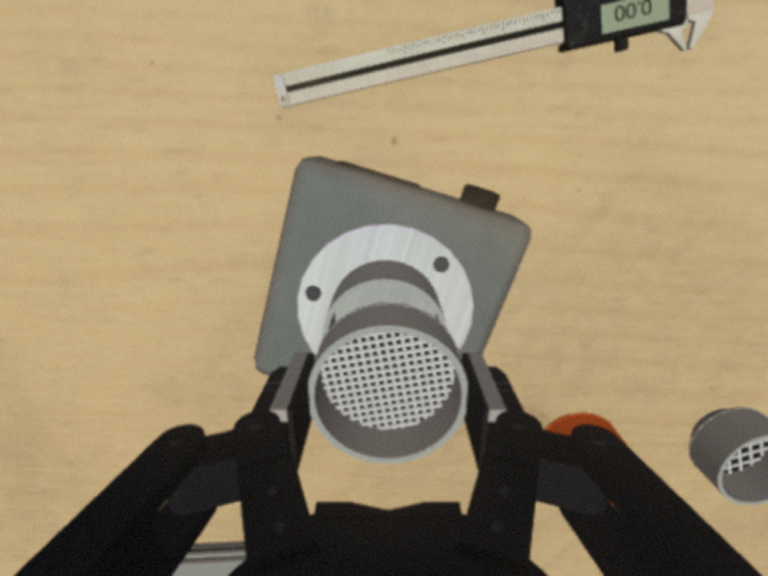

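View pics/s4.png

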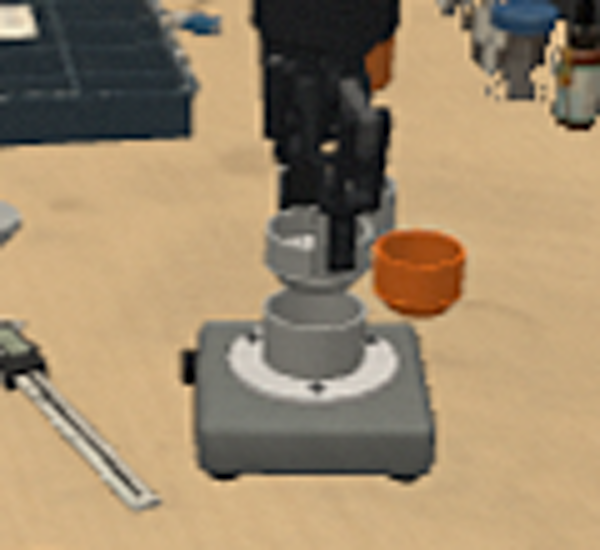

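The views show the fine sieve right over the pan mouth, level, with the pads clear of the pan. I lower it and watch the force.

```bash

python3 -m jog '[{"tx":0,"ty":-0.004,"tz":0.05,"ax":0,"ay":0,"az":0,"hand":0.55},{"tx":0,"ty":-0.004,"tz":0.1,"ax":0,"ay":0,"az":0,"hand":0.55},{"tx":0,"ty":-0.004,"tz":0.13,"ax":0,"ay":0,"az":0,"hand":0.55},{"tx":0,"ty":-0.004,"tz":0.15,"ax":0,"ay":0,"az":0,"hand":0.55},{"tx":0,"ty":-0.004,"tz":0.15,"ax":0,"ay":0,"az":0,"hand":0.55}]'
python3 -m jog '[{"tx":0,"ty":0,"tz":0.01,"ax":0,"ay":0,"az":0,"hand":0.55},{"tx":0,"ty":0,"tz":0.02,"ax":0,"ay":0,"az":0,"hand":0.55},{"tx":0,"ty":0,"tz":0.02,"ax":0,"ay":0,"az":0,"hand":0.55},{"tx":0,"ty":0,"tz":0.02,"ax":0,"ay":0,"az":0,"hand":0.55}]'

```

```text
time: 4.57
tool_pos: [532.8, 10.1, 251.0]
tcp_rot: [180.0, -0.1, 180.0]
ft_force: [-0.3, -0.0, -1.3]
finger_gap: 54.7
time: 4.9
tool_pos: [533.6, 10.0, 250.1]
tcp_rot: [-180.0, 0.0, 180.0]
ft_force: [-2.5, 0.3, 3.8]
finger_gap: 55.0
```

```bash

python3 -m jog '[{"tx":0,"ty":0,"tz":0.01,"ax":0,"ay":0,"az":0,"hand":0.55},{"tx":0,"ty":0,"tz":0.01,"ax":0,"ay":0,"az":0,"hand":0.55},{"tx":0,"ty":0,"tz":0.01,"ax":0,"ay":0,"az":0,"hand":0.55}]'
python3 -c "
from h import *
s=save('side','s5',5,(200,120,320,230))
go(533.4,11.5,249)
"
```

```text
time: 5.15
tool_pos: [533.7, 10.0, 250.0]
tcp_rot: [-180.0, 0.1, -180.0]
ft_force: [-9.2, 1.3, 16.4]
finger_gap: 55.1
t [0.0021 0.0099 0.0067] a [-0.0003  0.0014  0.0001] pos [533.71  10.01 250.01] [-1.7999e+02  6.0000e-02 -1.8000e+02] F [-8.6  0.3 17.2] gap 54.5 t 5.2
```

View pics/s5.png

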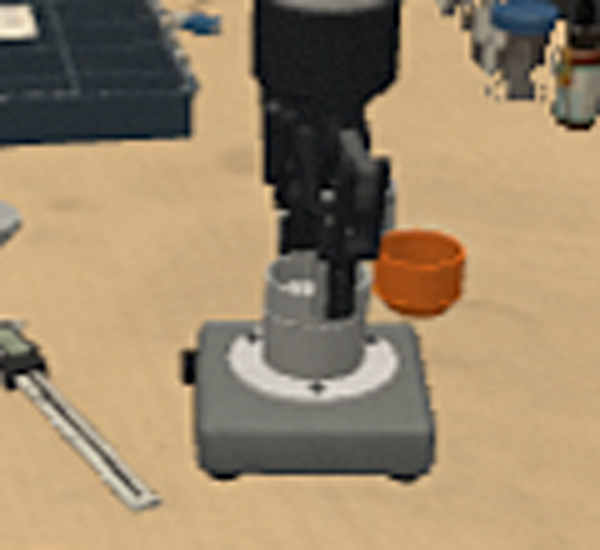

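Nearly home: Fz is 17 N with a sideways force of -9 N in x. I ease 1 mm toward -x and then open gently.

```bash

python3 -m jog '[{"tx":0.007,"ty":0,"tz":0,"ax":0,"ay":0,"az":0,"hand":0.55},{"tx":0.007,"ty":0,"tz":0,"ax":0,"ay":0,"az":0,"hand":0.55},{"tx":0.007,"ty":0,"tz":0,"ax":0,"ay":0,"az":0,"hand":0.55}]'
python3 -m jog '[{"tx":0.007,"ty":0,"tz":0,"ax":0,"ay":0,"az":0,"hand":0.7},{"tx":0.007,"ty":0,"tz":0,"ax":0,"ay":0,"az":0,"hand":0.85},{"tx":0.007,"ty":0,"tz":0,"ax":0,"ay":0,"az":0,"hand":1},{"tx":0.007,"ty":0,"tz":0,"ax":0,"ay":0,"az":0,"hand":1}]'
python3 -m jog '[{"tx":0,"ty":0,"tz":-0.1,"ax":0,"ay":0,"az":0,"hand":1},{"tx":0,"ty":0,"tz":-0.3,"ax":0,"ay":0,"az":0,"hand":1},{"tx":0,"ty":0,"tz":-0.45,"ax":0,"ay":0,"az":0,"hand":1},{"tx":0,"ty":0,"tz":-0.45,"ax":0,"ay":0,"az":0,"hand":1},{"tx":0,"ty":0,"tz":-0.45,"ax":0,"ay":0,"az":0,"hand":1}]'
python3 -c "
from h import *
d=save('wrist','w6',1.5)
s=save('side','s6',5,(200,120,320,230))
go(533.4,11.5,249)
rim(d,533,12,130); rim(s,533,12,130)
"
```

```text
time: 5.45
tool_pos: [533.3, 10.0, 250.1]
tcp_rot: [-180.0, 0.2, -180.0]
ft_force: [-3.5, -0.2, 11.1]
finger_gap: 54.6
time: 5.78
tool_pos: [531.1, 10.0, 247.6]
tcp_rot: [180.0, -0.0, -180.0]
ft_force: [-0.9, -0.5, -0.8]
finger_gap: 85.0
time: 6.2
tool_pos: [532.0, 10.0, 317.2]
tcp_rot: [-180.0, 0.2, -180.0]
ft_force: [0.0, 0.1, -0.1]
finger_gap: 85.3
t [-0.0171  0.0095  0.4368] a [ 0.0001 -0.0015  0.0001] pos [530.92  10.07 314.53] [ 1.8e+02 -7.0e-02 -1.8e+02] F [-0.1  0.3  0. ] gap 85.5 t 6.3
rim c 534.2 11.0 r 26.7 ztop 95.7 n 915 res 0.8 xext 506.5 562.8 yext -17.2 39.1
rim c 534.3 10.9 r 26.8 ztop 95.5 n 66 res 1.6 xext 505.8 561.9 yext -18.9 39.1
```

View pics/w6.png

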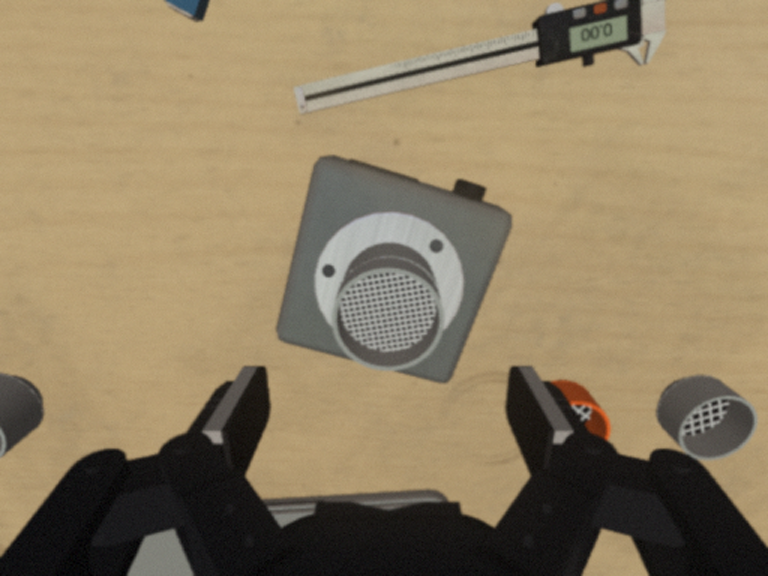

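View pics/s6.png

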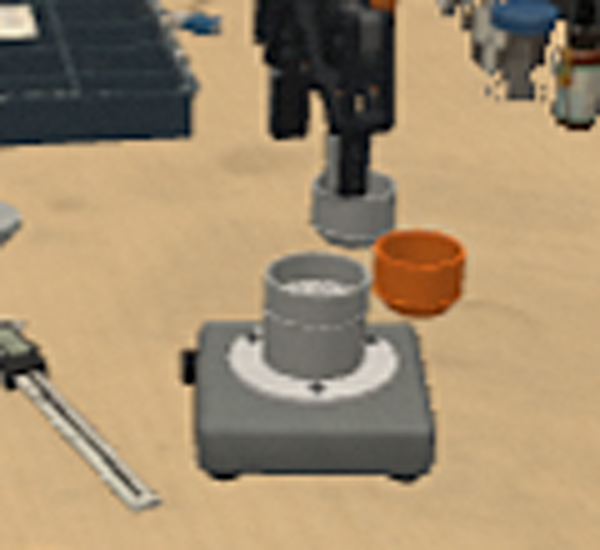

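The fine sieve is home: its rim is at 95.6 mm in both views (95 expected) and level. Now the medium sieve.

```bash

python3 -m jog '[{"tx":-0.1,"ty":0.2,"tz":0,"ax":0,"ay":0,"az":0,"hand":1},{"tx":-0.2,"ty":0.4,"tz":0,"ax":0,"ay":0,"az":0,"hand":1},{"tx":-0.3,"ty":0.6,"tz":0,"ax":0,"ay":0,"az":0,"hand":1},{"tx":-0.4,"ty":0.8,"tz":0,"ax":0,"ay":0,"az":0,"hand":1},{"tx":-0.5,"ty":1,"tz":0,"ax":0,"ay":0,"az":0,"hand":1}]'
python3 -m jog '[{"tx":-0.1,"ty":0.2,"tz":0,"ax":0,"ay":0,"az":0,"hand":1},{"tx":-0.2,"ty":0.4,"tz":0,"ax":0,"ay":0,"az":0,"hand":1},{"tx":-0.257,"ty":0.6,"tz":0.1,"ax":0,"ay":0,"az":0,"hand":1},{"tx":-0.257,"ty":0.6,"tz":0.1,"ax":0,"ay":0,"az":0,"hand":1},{"tx":-0.257,"ty":0.6,"tz":0.1,"ax":0,"ay":0,"az":0,"hand":1}]'
python3 -m jog '[{"tx":0,"ty":0,"tz":0,"ax":0,"ay":0,"az":0,"hand":1},{"tx":0,"ty":0,"tz":0,"ax":0,"ay":0,"az":0,"hand":1}]'
python3 -c "
from h import *
d=save('wrist','w7',1.5)
rim(d,645,250,60)
go(645.5,249.8,186)
"
```

```text
time: 6.72
tool_pos: [606.1, 161.4, 313.2]
tcp_rot: [-180.0, -0.2, 180.0]
ft_force: [1.0, -0.8, 0.2]
finger_gap: 85.9
time: 7.13
tool_pos: [643.6, 251.5, 296.0]
tcp_rot: [-179.9, -0.3, -179.9]
ft_force: [0.6, -1.3, -0.9]
finger_gap: 85.4
time: 7.3
tool_pos: [644.6, 249.1, 299.9]
tcp_rot: [-180.0, -0.1, 180.0]
ft_force: [0.2, -0.4, -0.1]
finger_gap: 85.3
rim c 645.5 249.7 r 26.7 ztop 38.8 n 643 res 0.8 xext 617.5 673.6 yext 222.1 277.8
t [-0.0049  0.0058  0.764 ] a [-0.0003  0.0001 -0.0014] pos [644.76 248.96 300.61] [-179.98    0.    179.94] F [-0.3  0.5 -0.2] gap 85.4 t 7.3
```

View pics/w7.png

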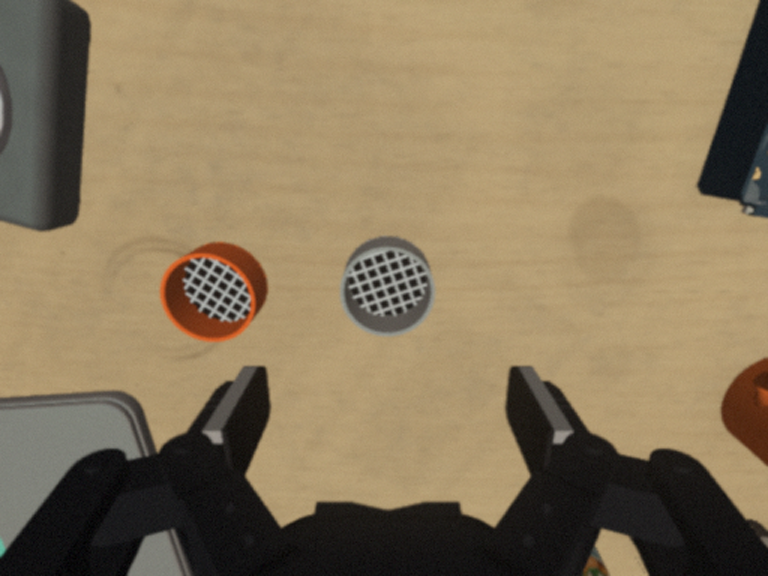

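The grey medium sieve (387,287) lies between the open jaws, clear of the orange one (215,293). Descend and grip.

```bash

python3 -m jog '[{"tx":0,"ty":0.005,"tz":0.2,"ax":0,"ay":0,"az":0,"hand":1},{"tx":0,"ty":0.005,"tz":0.4,"ax":0,"ay":0,"az":0,"hand":1},{"tx":0,"ty":0.005,"tz":0.6,"ax":0,"ay":0,"az":0,"hand":1},{"tx":0,"ty":0.005,"tz":0.7,"ax":0,"ay":0,"az":0,"hand":1},{"tx":0,"ty":0.005,"tz":0.76,"ax":0,"ay":0,"az":0,"hand":1}]'
python3 -m jog '[{"tx":0,"ty":0,"tz":0,"ax":0,"ay":0,"az":0,"hand":0.75},{"tx":0,"ty":0,"tz":0,"ax":0,"ay":0,"az":0,"hand":0.7},{"tx":0,"ty":0,"tz":0,"ax":0,"ay":0,"az":0,"hand":0.6},{"tx":0,"ty":0,"tz":0,"ax":0,"ay":0,"az":0,"hand":0.55},{"tx":0,"ty":0,"tz":0,"ax":0,"ay":0,"az":0,"hand":0.55}]' 50
python3 -m jog '[{"tx":0,"ty":0,"tz":-0.1,"ax":0,"ay":0,"az":0,"hand":0.55},{"tx":0,"ty":0,"tz":-0.3,"ax":0,"ay":0,"az":0,"hand":0.55},{"tx":0,"ty":0,"tz":-0.5,"ax":0,"ay":0,"az":0,"hand":0.55},{"tx":0.1,"ty":0,"tz":-0.75,"ax":0,"ay":0,"az":0,"hand":0.55},{"tx":0.2,"ty":0,"tz":-1,"ax":0,"ay":0,"az":0,"hand":0.55}]'

```

```text
time: 7.77
tool_pos: [643.7, 249.5, 183.8]
tcp_rot: [-179.9, -0.2, 179.9]
ft_force: [0.3, -0.1, 0.3]
finger_gap: 85.4
time: 8.18
tool_pos: [646.0, 251.2, 189.2]
tcp_rot: [179.9, 0.2, -180.0]
ft_force: [-0.1, 0.1, 6.1]
finger_gap: 54.7
time: 8.6
tool_pos: [614.2, 250.5, 338.4]
tcp_rot: [-180.0, -0.0, 180.0]
ft_force: [0.3, -0.7, -0.7]
finger_gap: 54.8
```

```bash

python3 -m jog '[{"tx":0.08,"ty":-0.2,"tz":0,"ax":0,"ay":0,"az":0,"hand":0.55},{"tx":0.16,"ty":-0.4,"tz":0,"ax":0,"ay":0,"az":0,"hand":0.55},{"tx":0.24,"ty":-0.6,"tz":0,"ax":0,"ay":0,"az":0,"hand":0.55},{"tx":0.32,"ty":-0.8,"tz":0,"ax":0,"ay":0,"az":0,"hand":0.55},{"tx":0.4,"ty":-1,"tz":0,"ax":0,"ay":0,"az":0,"hand":0.55}]'
python3 -m jog '[{"tx":0.05,"ty":-0.2,"tz":0,"ax":0,"ay":0,"az":0,"hand":0.55},{"tx":0.1,"ty":-0.4,"tz":0.05,"ax":0,"ay":0,"az":0,"hand":0.55},{"tx":0.14,"ty":-0.6,"tz":0.1,"ax":0,"ay":0,"az":0,"hand":0.55},{"tx":0.14,"ty":-0.6,"tz":0.2,"ax":0,"ay":0,"az":0,"hand":0.55},{"tx":0.14,"ty":-0.6,"tz":0.2,"ax":0,"ay":0,"az":0,"hand":0.55}]'
python3 -m jog '[{"tx":0,"ty":0,"tz":0,"ax":0,"ay":0,"az":0,"hand":0.55},{"tx":0,"ty":0,"tz":0,"ax":0,"ay":0,"az":0,"hand":0.55},{"tx":0,"ty":0,"tz":0,"ax":0,"ay":0,"az":0,"hand":0.55}]'
python3 -c "
from h import *
d=save('wrist','w8',1.5)
go(533,10.5,270)
held(d,150)
"
```

```text
time: 9.02
tool_pos: [553.8, 99.8, 337.8]
tcp_rot: [180.0, 0.1, -180.0]
ft_force: [-0.1, -0.3, 0.0]
finger_gap: 54.5
time: 9.43
tool_pos: [532.5, 9.3, 305.1]
tcp_rot: [180.0, -0.2, 179.8]
ft_force: [-1.8, 0.2, -2.4]
finger_gap: 54.6
time: 9.68
tool_pos: [534.3, 11.7, 307.8]
tcp_rot: [180.0, 0.1, -179.9]
ft_force: [-0.9, 0.3, -1.1]
finger_gap: 54.4
t [ 0.0088 -0.0079  0.2509] a [0.     0.002  0.0019] pos [534.26  11.69 307.64] [ 1.8000e+02  9.0000e-02 -1.7991e+02] F [-0.2 -0.2 -1.1] gap 54.7 t 9.7
held rel tcp [-0.66  0.97] res 0.91 n 1718 xext -28.6 28.7 z front/back -150.3 -150.6
{np.int64(-190): np.int64(0), np.int64(-188): np.int64(0), np.int64(-186): np.int64(0), np.int64(-184): np.int64(0), np.int64(-182): np.int64(0), np.int64(-180): np.int64(2), np.int64(-178): np.int64(426), np.int64(-176): np.int64(2860), np.int64(-174): np.int64(886), np.int64(-172): np.int64(297), np.int64(-170): np.int64(307), np.int64(-168): np.int64(293), np.int64(-166): np.int64(331), np.int64(-164): np.int64(353), np.int64(-162): np.int64(328), np.int64(-160): np.int64(374), np.int64(-158): np.int64(371), np.int64(-156): np.int64(395), np.int64(-154): np.int64(420), np.int64(-152): np.int64(924), np.int64(-150): np.int64(486), np.int64(-148): np.int64(0), np.int64(-146): np.int64(0), np.int64(-144): np.int64(0), np.int64(-142): np.int64(0), np.int64(-140): np.int64(0), np.int64(-138): np.int64(0), np.int64(-136): np.int64(0), np.int64(-134): np.int64(0)}
```

View pics/w8.png

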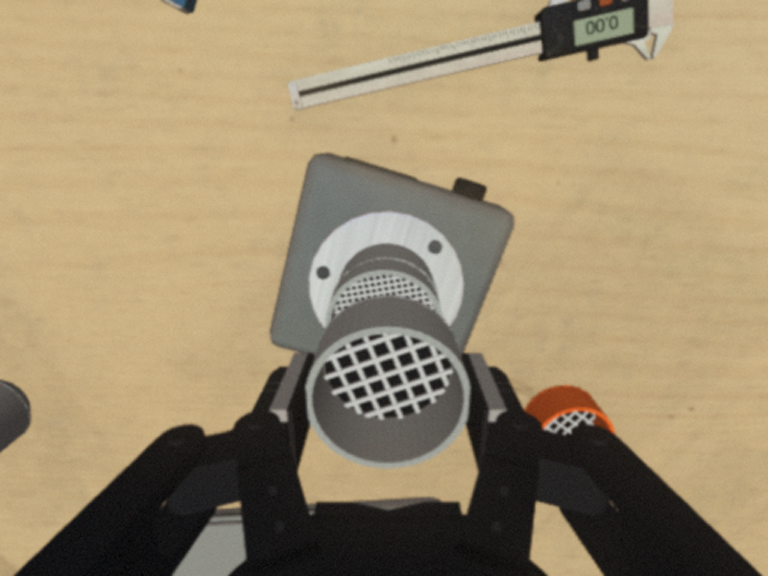

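Held level; rim offsets are known. I line it up and lower it.

```bash

python3 -m jog '[{"tx":0,"ty":-0.01,"tz":0.07,"ax":0,"ay":0,"az":0,"hand":0.55},{"tx":0,"ty":-0.01,"tz":0.13,"ax":0,"ay":0,"az":0,"hand":0.55},{"tx":0,"ty":-0.01,"tz":0.18,"ax":0,"ay":0,"az":0,"hand":0.55},{"tx":0,"ty":-0.01,"tz":0.2,"ax":0,"ay":0,"az":0,"hand":0.55},{"tx":0,"ty":-0.01,"tz":0.205,"ax":0,"ay":0,"az":0,"hand":0.55}]'
python3 -m jog '[{"tx":0,"ty":0,"tz":0.01,"ax":0,"ay":0,"az":0,"hand":0.55},{"tx":0,"ty":0,"tz":0.015,"ax":0,"ay":0,"az":0,"hand":0.55},{"tx":0,"ty":0,"tz":0.015,"ax":0,"ay":0,"az":0,"hand":0.55},{"tx":0,"ty":0,"tz":0.015,"ax":0,"ay":0,"az":0,"hand":0.55}]'
python3 -m jog '[{"tx":0,"ty":0,"tz":0.005,"ax":0,"ay":0,"az":0,"hand":0.55},{"tx":0,"ty":0,"tz":0.01,"ax":0,"ay":0,"az":0,"hand":0.55},{"tx":0,"ty":0,"tz":0.01,"ax":0,"ay":0,"az":0,"hand":0.55}]'

```

```text
time: 10.15
tool_pos: [533.4, 9.4, 274.5]
tcp_rot: [180.0, -0.1, -180.0]
ft_force: [-0.2, -0.5, -2.8]
finger_gap: 54.6
time: 10.48
tool_pos: [534.0, 9.3, 274.2]
tcp_rot: [180.0, 0.0, -180.0]
ft_force: [-3.1, 1.5, 5.9]
finger_gap: 54.5
time: 10.73
tool_pos: [534.1, 9.3, 274.1]
tcp_rot: [-180.0, 0.1, -180.0]
ft_force: [-8.5, 0.1, 16.4]
finger_gap: 54.6
```

Same contact signature as the first sieve. Ease in x, release and check.

```bash

python3 -m jog '[{"tx":0.007,"ty":0,"tz":0,"ax":0,"ay":0,"az":0,"hand":0.55},{"tx":0.007,"ty":0,"tz":0,"ax":0,"ay":0,"az":0,"hand":0.55},{"tx":0.007,"ty":0,"tz":0,"ax":0,"ay":0,"az":0,"hand":0.55}]'
python3 -m jog '[{"tx":0.007,"ty":0,"tz":0,"ax":0,"ay":0,"az":0,"hand":0.7},{"tx":0.007,"ty":0,"tz":0,"ax":0,"ay":0,"az":0,"hand":0.85},{"tx":0.007,"ty":0,"tz":0,"ax":0,"ay":0,"az":0,"hand":1},{"tx":0.007,"ty":0,"tz":0,"ax":0,"ay":0,"az":0,"hand":1}]'
python3 -m jog '[{"tx":0,"ty":0,"tz":-0.1,"ax":0,"ay":0,"az":0,"hand":1},{"tx":0,"ty":0,"tz":-0.3,"ax":0,"ay":0,"az":0,"hand":1},{"tx":0,"ty":0,"tz":-0.45,"ax":0,"ay":0,"az":0,"hand":1},{"tx":0,"ty":0,"tz":-0.45,"ax":0,"ay":0,"az":0,"hand":1},{"tx":0,"ty":0,"tz":-0.45,"ax":0,"ay":0,"az":0,"hand":1}]'
python3 -c "
from h import *
d=save('wrist','w9',1.5)
s=save('side','s9',5,(200,120,320,230))
go(645,-288,340)
rim(d,533,12,150); rim(s,533,12,150)
"
```

```text
time: 10.98
tool_pos: [533.6, 9.3, 274.1]
tcp_rot: [-180.0, 0.2, -180.0]
ft_force: [-2.8, 1.2, 11.5]
finger_gap: 54.8
time: 11.32
tool_pos: [531.5, 9.3, 271.6]
tcp_rot: [180.0, -0.0, -180.0]
ft_force: [0.3, 0.9, -0.1]
finger_gap: 85.5
time: 11.73
tool_pos: [532.4, 9.2, 341.1]
tcp_rot: [-180.0, 0.2, -180.0]
ft_force: [0.7, -0.2, -0.1]
finger_gap: 85.5
t [-0.7573 -1.9822 -0.0113] a [ 0.0001 -0.0016  0.0001] pos [531.38   9.33 338.47] [ 1.7999e+02 -7.0000e-02 -1.8000e+02] F [0.9 0.2 0.1] gap 85.4 t 11.8
rim c 533.2 10.3 r 26.7 ztop 123.7 n 966 res 0.9 xext 505.4 561.5 yext -17.4 37.9
rim c 533.6 10.3 r 26.4 ztop 123.7 n 67 res 1.7 xext 505.3 561.8 yext -18.7 39.6
```

View pics/s9.png

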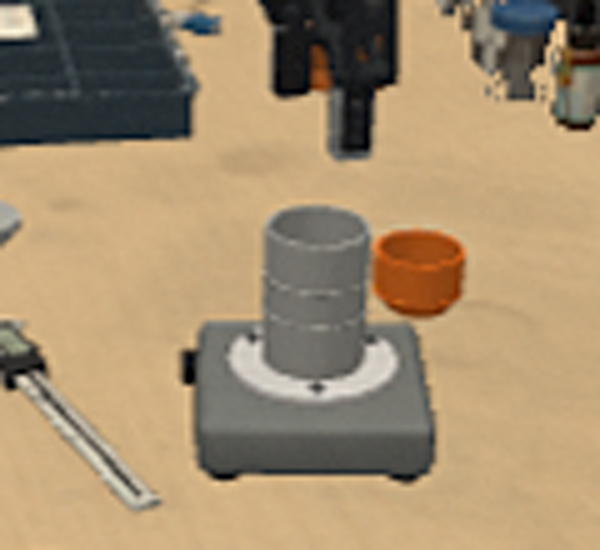

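The medium sieve is home: rim 123.7 in both views (123 expected, same 0.6 bias). Now the coarse sieve.

```bash

python3 -m jog '[{"tx":-0.1,"ty":-0.2,"tz":0,"ax":0,"ay":0,"az":0,"hand":1},{"tx":-0.2,"ty":-0.4,"tz":0,"ax":0,"ay":0,"az":0,"hand":1},{"tx":-0.3,"ty":-0.6,"tz":0,"ax":0,"ay":0,"az":0,"hand":1},{"tx":-0.4,"ty":-0.8,"tz":0,"ax":0,"ay":0,"az":0,"hand":1},{"tx":-0.5,"ty":-1,"tz":0,"ax":0,"ay":0,"az":0,"hand":1}]'
python3 -m jog '[{"tx":-0.1,"ty":-0.2,"tz":0,"ax":0,"ay":0,"az":0,"hand":1},{"tx":-0.15,"ty":-0.4,"tz":0.05,"ax":0,"ay":0,"az":0,"hand":1},{"tx":-0.2,"ty":-0.6,"tz":0.1,"ax":0,"ay":0,"az":0,"hand":1},{"tx":-0.257,"ty":-0.8,"tz":0.15,"ax":0,"ay":0,"az":0,"hand":1},{"tx":-0.257,"ty":-0.99,"tz":0.2,"ax":0,"ay":0,"az":0,"hand":1}]'
python3 -m jog '[{"tx":0,"ty":0,"tz":0,"ax":0,"ay":0,"az":0,"hand":1},{"tx":0,"ty":0,"tz":0,"ax":0,"ay":0,"az":0,"hand":1},{"tx":0,"ty":0,"tz":0,"ax":0,"ay":0,"az":0,"hand":1},{"tx":0,"ty":0,"tz":0,"ax":0,"ay":0,"az":0,"hand":1}]'
python3 -c "
from h import *
d=save('wrist','w10',1.5)
rim(d,645,-289,60)
go(645,-289,190)
"
```

```text
time: 12.25
tool_pos: [606.7, -142.0, 337.2]
tcp_rot: [179.9, -0.2, -180.0]
ft_force: [0.4, 0.1, 0.5]
finger_gap: 85.7
time: 12.67
tool_pos: [645.5, -290.5, 306.5]
tcp_rot: [179.9, -0.1, -180.0]
ft_force: [1.2, -0.4, -0.5]
finger_gap: 85.2
time: 13.0
tool_pos: [645.3, -288.1, 308.8]
tcp_rot: [180.0, -0.0, -179.9]
ft_force: [0.2, 0.6, -0.3]
finger_gap: 85.1
rim c 644.3 -288.6 r 26.7 ztop 46.8 n 644 res 0.8 xext 616.6 673.0 yext -316.5 -260.6
t [ 0.0026 -0.0071  0.7954] a [ 0.0005 -0.0003  0.0017] pos [ 645.42 -287.98  309.32] [ 1.7998e+02 -1.0000e-02 -1.7992e+02] F [ 0.5 -0.8  0.9] gap 85.6 t 13.1
```

View pics/w10.png

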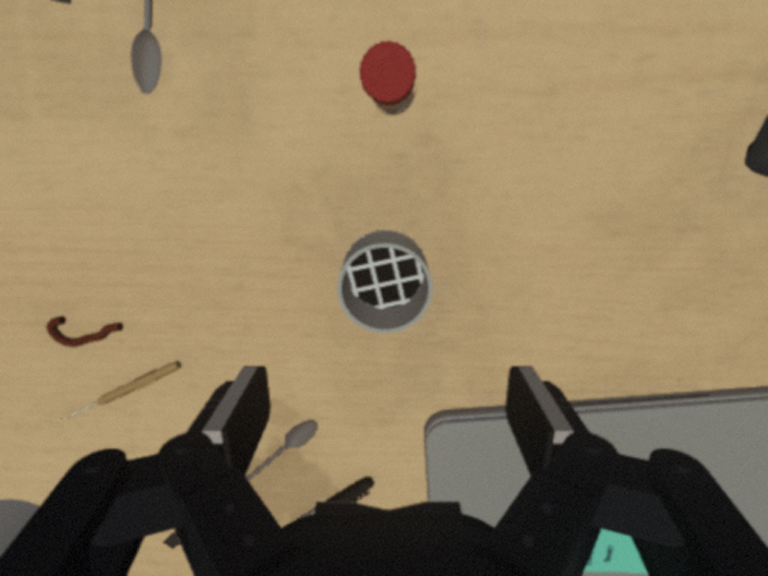

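The coarse sieve is at (386,287), centred between the jaws; the vial (388,72) is well clear.

```bash

python3 -m jog '[{"tx":0.01,"ty":-0.005,"tz":0.2,"ax":0,"ay":0,"az":0,"hand":1},{"tx":0.01,"ty":-0.005,"tz":0.4,"ax":0,"ay":0,"az":0,"hand":1},{"tx":0.01,"ty":-0.005,"tz":0.6,"ax":0,"ay":0,"az":0,"hand":1},{"tx":0.01,"ty":-0.005,"tz":0.72,"ax":0,"ay":0,"az":0,"hand":1},{"tx":0.01,"ty":-0.005,"tz":0.8,"ax":0,"ay":0,"az":0,"hand":1}]'
python3 -m jog '[{"tx":0,"ty":0,"tz":0,"ax":0,"ay":0,"az":0,"hand":0.75},{"tx":0,"ty":0,"tz":0,"ax":0,"ay":0,"az":0,"hand":0.7},{"tx":0,"ty":0,"tz":0,"ax":0,"ay":0,"az":0,"hand":0.6},{"tx":0,"ty":0,"tz":0,"ax":0,"ay":0,"az":0,"hand":0.55},{"tx":0,"ty":0,"tz":0,"ax":0,"ay":0,"az":0,"hand":0.55}]' 50
python3 -m jog '[{"tx":0,"ty":0,"tz":-0.1,"ax":0,"ay":0,"az":0,"hand":0.55},{"tx":0,"ty":0,"tz":-0.3,"ax":0,"ay":0,"az":0,"hand":0.55},{"tx":0,"ty":0,"tz":-0.5,"ax":0,"ay":0,"az":0,"hand":0.55},{"tx":0,"ty":0.05,"tz":-0.75,"ax":0,"ay":0,"az":0,"hand":0.55},{"tx":0.1,"ty":0.2,"tz":-1,"ax":0,"ay":0,"az":0,"hand":0.55}]'

```

```text
time: 13.47
tool_pos: [642.9, -288.1, 186.4]
tcp_rot: [179.9, -0.2, -179.9]
ft_force: [-0.6, 0.0, 0.3]
finger_gap: 85.9
time: 13.88
tool_pos: [644.6, -290.3, 191.7]
tcp_rot: [-179.9, 0.2, -180.0]
ft_force: [0.5, 1.1, 3.3]
finger_gap: 55.0
time: 14.3
tool_pos: [630.6, -263.8, 339.1]
tcp_rot: [-179.9, 0.1, 179.9]
ft_force: [2.0, 0.0, -0.8]
finger_gap: 55.2
```

```bash

python3 -m jog '[{"tx":0.08,"ty":0.2,"tz":-0.05,"ax":0,"ay":0,"az":0,"hand":0.55},{"tx":0.16,"ty":0.4,"tz":-0.05,"ax":0,"ay":0,"az":0,"hand":0.55},{"tx":0.24,"ty":0.6,"tz":-0.05,"ax":0,"ay":0,"az":0,"hand":0.55},{"tx":0.32,"ty":0.8,"tz":-0.05,"ax":0,"ay":0,"az":0,"hand":0.55},{"tx":0.4,"ty":1,"tz":-0.05,"ax":0,"ay":0,"az":0,"hand":0.55}]'
python3 -m jog '[{"tx":0.08,"ty":0.2,"tz":0,"ax":0,"ay":0,"az":0,"hand":0.55},{"tx":0.16,"ty":0.4,"tz":0,"ax":0,"ay":0,"az":0,"hand":0.55},{"tx":0.24,"ty":0.6,"tz":0,"ax":0,"ay":0,"az":0,"hand":0.55},{"tx":0.24,"ty":0.77,"tz":0,"ax":0,"ay":0,"az":0,"hand":0.55},{"tx":0.24,"ty":0.79,"tz":0,"ax":0,"ay":0,"az":0,"hand":0.55}]'
python3 -m jog '[{"tx":0,"ty":0,"tz":0,"ax":0,"ay":0,"az":0,"hand":0.55},{"tx":0,"ty":0,"tz":0,"ax":0,"ay":0,"az":0,"hand":0.55},{"tx":0,"ty":0,"tz":0,"ax":0,"ay":0,"az":0,"hand":0.55},{"tx":0,"ty":0,"tz":0,"ax":0,"ay":0,"az":0,"hand":0.55}]'
python3 -c "
from h import *
d=save('wrist','w11',1.5)
go(533,9.3,310)
held(d,145)
"
```

```text
time: 14.72
tool_pos: [569.3, -111.0, 344.9]
tcp_rot: [-180.0, 0.1, 180.0]
ft_force: [0.5, 0.7, -1.1]
finger_gap: 55.2
time: 15.13
tool_pos: [533.4, 9.9, 344.9]
tcp_rot: [179.9, 0.1, -179.8]
ft_force: [0.2, -0.3, -0.8]
finger_gap: 54.9
time: 15.47
tool_pos: [534.4, 5.3, 343.5]
tcp_rot: [-180.0, 0.0, 179.9]
ft_force: [-0.2, -0.5, -2.7]
finger_gap: 55.4
t [0.0092 0.0268 0.2224] a [-0.0003  0.     -0.0019] pos [534.37   5.29 343.37] [-179.99    0.    179.92] F [ 0.5 -0.7 -1.8] gap 55.6 t 15.5
held rel tcp [-0.61  0.87] res 0.89 n 1986 xext -28.5 28.6 z front/back -144.9 -145.2
{np.int64(-190): np.int64(0), np.int64(-188): np.int64(0), np.int64(-186): np.int64(0), np.int64(-184): np.int64(0), np.int64(-182): np.int64(7), np.int64(-180): np.int64(1179), np.int64(-178): np.int64(2000), np.int64(-176): np.int64(405), np.int64(-174): np.int64(279), np.int64(-172): np.int64(297), np.int64(-170): np.int64(294), np.int64(-168): np.int64(330), np.int64(-166): np.int64(311), np.int64(-164): np.int64(344), np.int64(-162): np.int64(345), np.int64(-160): np.int64(371), np.int64(-158): np.int64(387), np.int64(-156): np.int64(382), np.int64(-154): np.int64(401), np.int64(-152): np.int64(432), np.int64(-150): np.int64(436), np.int64(-148): np.int64(474), np.int64(-146): np.int64(1245), np.int64(-144): np.int64(170), np.int64(-142): np.int64(0), np.int64(-140): np.int64(0), np.int64(-138): np.int64(0), np.int64(-136): np.int64(0), np.int64(-134): np.int64(0)}
```

View pics/w11.png

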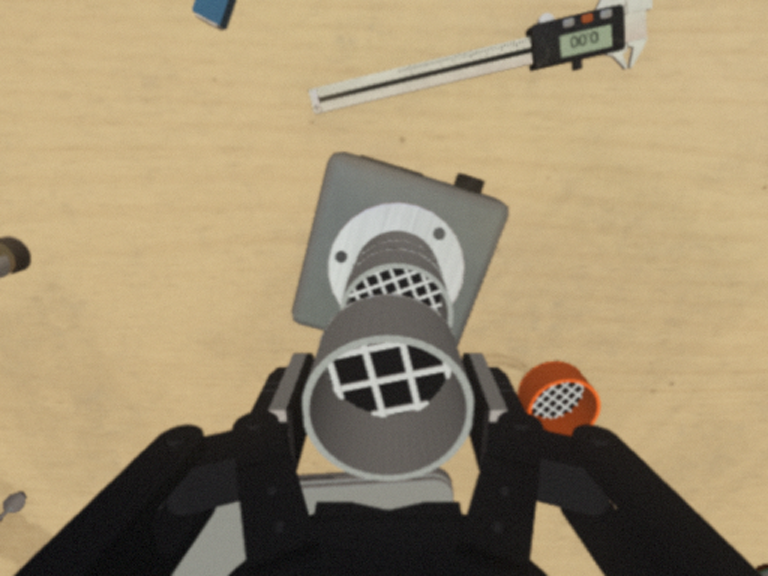

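The sieve is held level but 4 mm off in y; correct it and lower.

```bash

python3 -m jog '[{"tx":0.003,"ty":0.027,"tz":0,"ax":0,"ay":0,"az":0,"hand":0.55},{"tx":0.003,"ty":0.027,"tz":0.05,"ax":0,"ay":0,"az":0,"hand":0.55},{"tx":0.003,"ty":0.027,"tz":0.08,"ax":0,"ay":0,"az":0,"hand":0.55},{"tx":0.003,"ty":0.027,"tz":0.08,"ax":0,"ay":0,"az":0,"hand":0.55},{"tx":0.003,"ty":0.027,"tz":0.08,"ax":0,"ay":0,"az":0,"hand":0.55}]'
python3 -c "
from h import *
go(533.9,9.4,307)
"
```

```text
time: 15.93
tool_pos: [533.4, 10.3, 330.3]
tcp_rot: [180.0, -0.1, -180.0]
ft_force: [-0.2, -0.6, -1.1]
finger_gap: 55.5
t [-0.0033 -0.0063  0.1552] a [ 0.0001 -0.0022  0.    ] pos [533.45  10.34 330.28] [ 1.7999e+02 -1.0000e-01 -1.8000e+02] F [-0.2 -0.6 -1.1] gap 55.5 t 15.9
```

```bash

python3 -m jog '[{"tx":0,"ty":-0.005,"tz":0.06,"ax":0,"ay":0,"az":0,"hand":0.55},{"tx":0,"ty":-0.005,"tz":0.1,"ax":0,"ay":0,"az":0,"hand":0.55},{"tx":0,"ty":-0.005,"tz":0.13,"ax":0,"ay":0,"az":0,"hand":0.55},{"tx":0,"ty":-0.005,"tz":0.15,"ax":0,"ay":0,"az":0,"hand":0.55},{"tx":0,"ty":-0.005,"tz":0.155,"ax":0,"ay":0,"az":0,"hand":0.55}]'
python3 -m jog '[{"tx":0,"ty":0,"tz":0.01,"ax":0,"ay":0,"az":0,"hand":0.55},{"tx":0,"ty":0,"tz":0.018,"ax":0,"ay":0,"az":0,"hand":0.55},{"tx":0,"ty":0,"tz":0.018,"ax":0,"ay":0,"az":0,"hand":0.55},{"tx":0,"ty":0,"tz":0.018,"ax":0,"ay":0,"az":0,"hand":0.55}]'

```

```text
time: 16.35
tool_pos: [533.4, 9.7, 306.9]
tcp_rot: [180.0, -0.1, -180.0]
ft_force: [-0.0, 0.6, -1.1]
finger_gap: 55.3
time: 16.68
tool_pos: [533.8, 9.6, 305.5]
tcp_rot: [-180.0, 0.0, -180.0]
ft_force: [0.2, 0.8, -2.2]
finger_gap: 55.4
```

```bash

python3 -m jog '[{"tx":0,"ty":0,"tz":0.007,"ax":0,"ay":0,"az":0,"hand":0.55},{"tx":0,"ty":0,"tz":0.013,"ax":0,"ay":0,"az":0,"hand":0.55},{"tx":0,"ty":0,"tz":0.013,"ax":0,"ay":0,"az":0,"hand":0.55},{"tx":0,"ty":0,"tz":0.013,"ax":0,"ay":0,"az":0,"hand":0.55}]'

```

```text
time: 17.02
tool_pos: [534.1, 9.6, 304.6]
tcp_rot: [-180.0, 0.1, -180.0]
ft_force: [-2.1, 0.9, 4.8]
finger_gap: 55.1
```

```bash

python3 -m jog '[{"tx":0.003,"ty":0,"tz":0.005,"ax":0,"ay":0,"az":0,"hand":0.55},{"tx":0.003,"ty":0,"tz":0.007,"ax":0,"ay":0,"az":0,"hand":0.55},{"tx":0.003,"ty":0,"tz":0.007,"ax":0,"ay":0,"az":0,"hand":0.55}]'
python3 -m jog '[{"tx":0.003,"ty":0,"tz":0,"ax":0,"ay":0,"az":0,"hand":0.7},{"tx":0.003,"ty":0,"tz":0,"ax":0,"ay":0,"az":0,"hand":0.85},{"tx":0.003,"ty":0,"tz":0,"ax":0,"ay":0,"az":0,"hand":1},{"tx":0.003,"ty":0,"tz":0,"ax":0,"ay":0,"az":0,"hand":1}]'
python3 -m jog '[{"tx":0,"ty":0,"tz":-0.1,"ax":0,"ay":0,"az":0,"hand":1},{"tx":0,"ty":0,"tz":-0.3,"ax":0,"ay":0,"az":0,"hand":1},{"tx":0,"ty":0,"tz":-0.5,"ax":0,"ay":0,"az":0,"hand":1},{"tx":0,"ty":0,"tz":-0.5,"ax":0,"ay":0,"az":0,"hand":1},{"tx":0,"ty":0,"tz":-0.5,"ax":0,"ay":0,"az":0,"hand":1}]'
python3 -c "
from h import *
d=save('wrist','w12',1.5)
s=save('side','s12',5,(200,120,320,230))
go(406.3,309,330)
rim(d,533,12,190); rim(s,533,12,190)
for n in ('w1',): 
  P=cloud(L(n)).reshape(-1,3); q=P[(np.hypot(P[:,0]-406,P[:,1]-309)<35)&(P[:,2]>12)&(P[:,2]<20)]; k=P[(np.hypot(P[:,0]-406,P[:,1]-309)<20)&(P[:,2]>47)&(P[:,2]<60)]
  print('disc',q[:,:2].min(0),q[:,:2].max(0),'knob',k[:,:2].min(0),k[:,:2].max(0),k.mean(0))
"
```

```text
time: 17.27
tool_pos: [533.9, 9.6, 304.5]
tcp_rot: [-180.0, 0.2, -180.0]
ft_force: [-4.1, 0.6, 10.6]
finger_gap: 55.3
time: 17.6
tool_pos: [532.8, 9.6, 302.1]
tcp_rot: [180.0, -0.0, -180.0]
ft_force: [0.8, -0.1, -0.1]
finger_gap: 85.2
time: 18.02
tool_pos: [533.6, 9.6, 379.7]
tcp_rot: [-180.0, 0.3, -180.0]
ft_force: [-0.8, -0.1, -0.0]
finger_gap: 85.3
t [0.8422 1.9957 0.3108] a [ 0.0001 -0.0011  0.    ] pos [532.68   9.64 376.5 ] [ 1.8e+02 -5.0e-02 -1.8e+02] F [-0.7  0.7 -1.1] gap 85.6 t 18.1
rim c 533.8 10.7 r 26.7 ztop 159.7 n 949 res 0.9 xext 505.9 562.6 yext -17.3 38.5
rim c 533.6 10.6 r 26.8 ztop 159.5 n 75 res 1.8 xext 505.8 560.6 yext -18.1 42.6
disc [378.30610915 282.4143987 ] [433.28003124 337.10783256] knob [397.01473086 299.95175556] [415.77998444 318.07217814] [406.28457106 308.989641    50.7459715 ]
```

View pics/s12.png

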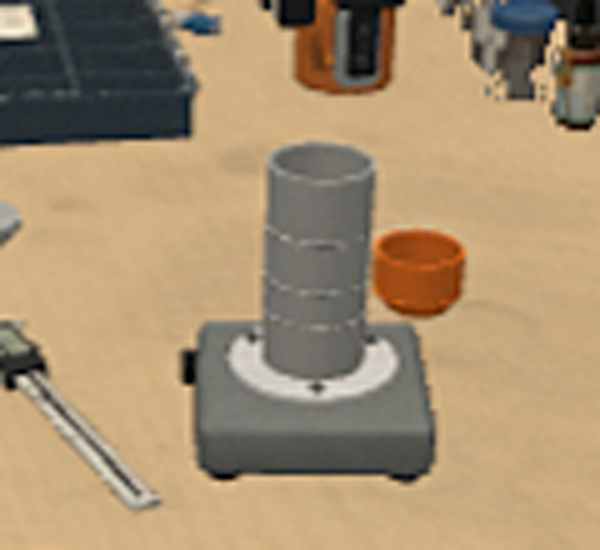

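The coarse sieve is home: rim 159.6 (159 expected), level. Now the lid, knob at (406.3, 309.0), top 50.7.

```bash

python3 -m jog '[{"tx":0.08,"ty":0.2,"tz":0,"ax":0,"ay":0,"az":0,"hand":1},{"tx":0.16,"ty":0.4,"tz":0,"ax":0,"ay":0,"az":0,"hand":1},{"tx":0.24,"ty":0.6,"tz":0,"ax":0,"ay":0,"az":0,"hand":1},{"tx":0.32,"ty":0.8,"tz":0,"ax":0,"ay":0,"az":0,"hand":1},{"tx":0.42,"ty":1,"tz":0.1,"ax":0,"ay":0,"az":0,"hand":1}]'
python3 -m jog '[{"tx":0.08,"ty":0.2,"tz":0,"ax":0,"ay":0,"az":0,"hand":1},{"tx":0.16,"ty":0.4,"tz":0.05,"ax":0,"ay":0,"az":0,"hand":1},{"tx":0.24,"ty":0.6,"tz":0.1,"ax":0,"ay":0,"az":0,"hand":1},{"tx":0.34,"ty":0.8,"tz":0.15,"ax":0,"ay":0,"az":0,"hand":1},{"tx":0.42,"ty":0.995,"tz":0.2,"ax":0,"ay":0,"az":0,"hand":1}]'
python3 -m jog '[{"tx":0,"ty":0,"tz":0,"ax":0,"ay":0,"az":0,"hand":1},{"tx":0,"ty":0,"tz":0,"ax":0,"ay":0,"az":0,"hand":1},{"tx":0,"ty":0,"tz":0,"ax":0,"ay":0,"az":0,"hand":1},{"tx":0,"ty":0,"tz":0,"ax":0,"ay":0,"az":0,"hand":1},{"tx":0,"ty":0,"tz":0,"ax":0,"ay":0,"az":0,"hand":1}]'
python3 -c "
from h import *
d=save('wrist','w13',1.5)
go(406,309,194)
P=cloud(d).reshape(-1,3); k=P[(np.hypot(P[:,0]-406,P[:,1]-309)<20)&(P[:,2]>47)&(P[:,2]<60)]
print('knob',k[:,:2].min(0),k[:,:2].max(0),k.mean(0))
"
```

```text
time: 18.53
tool_pos: [469.7, 160.8, 363.2]
tcp_rot: [180.0, 0.1, 180.0]
ft_force: [1.0, 0.7, -0.1]
finger_gap: 85.3
time: 18.95
tool_pos: [405.1, 309.9, 330.0]
tcp_rot: [-179.9, -0.2, -180.0]
ft_force: [1.0, 0.3, 0.6]
finger_gap: 85.4
time: 19.37
tool_pos: [407.4, 308.0, 332.2]
tcp_rot: [-180.0, -0.0, 179.9]
ft_force: [1.3, -0.2, -0.2]
finger_gap: 85.3
t [0.0094 0.0064 0.9223] a [-0.0001  0.0002 -0.002 ] pos [407.39 308.04 332.35] [-1.8000e+02  1.0000e-02  1.7991e+02] F [ 0.5  0.1 -0.4] gap 85.4 t 19.4
knob [396.40249053 300.00786308] [414.74010066 319.09485674] [405.2320937  309.84741145  50.61502055]
```

View pics/w13.png

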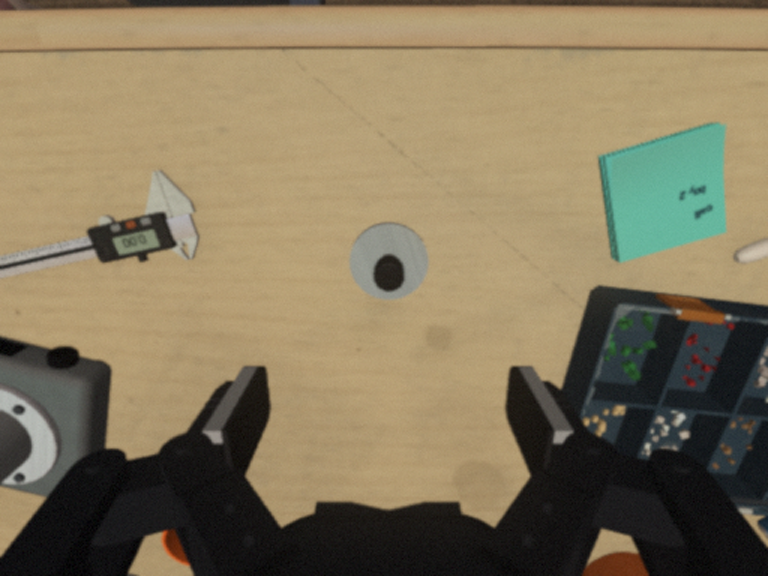

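```bash

python3 -m jog '[{"tx":0.013,"ty":0.006,"tz":0.2,"ax":0,"ay":0,"az":0,"hand":1},{"tx":0.013,"ty":0.006,"tz":0.4,"ax":0,"ay":0,"az":0,"hand":1},{"tx":0.013,"ty":0.006,"tz":0.6,"ax":0,"ay":0,"az":0,"hand":1},{"tx":0.013,"ty":0.006,"tz":0.8,"ax":0,"ay":0,"az":0,"hand":1},{"tx":0.013,"ty":0.006,"tz":0.9,"ax":0,"ay":0,"az":0,"hand":1}]'
python3 -m jog '[{"tx":0,"ty":0,"tz":0,"ax":0,"ay":0,"az":0,"hand":0.8},{"tx":0,"ty":0,"tz":0,"ax":0,"ay":0,"az":0,"hand":0.6},{"tx":0,"ty":0,"tz":0,"ax":0,"ay":0,"az":0,"hand":0.4},{"tx":0,"ty":0,"tz":0,"ax":0,"ay":0,"az":0,"hand":0.3},{"tx":0,"ty":0,"tz":0,"ax":0,"ay":0,"az":0,"hand":0.2}]' 50
python3 -m jog '[{"tx":0,"ty":0,"tz":0,"ax":0,"ay":0,"az":0,"hand":0.15},{"tx":0,"ty":0,"tz":0,"ax":0,"ay":0,"az":0,"hand":0.15},{"tx":0,"ty":0,"tz":0,"ax":0,"ay":0,"az":0,"hand":0.15}]'
python3 -c "
from h import *
d=save('wrist','w14',1.5)
go(406,309,194)
P=cloud(d).reshape(-1,3)-sense()['tool_pos']
"
```

```text
time: 19.83
tool_pos: [404.0, 308.2, 193.7]
tcp_rot: [-179.9, -0.2, 179.9]
ft_force: [-0.8, -0.2, -0.5]
finger_gap: 85.2
time: 20.25
tool_pos: [405.8, 310.2, 199.2]
tcp_rot: [179.9, 0.2, 180.0]
ft_force: [0.1, 0.1, -0.6]
finger_gap: 25.0
time: 20.5
tool_pos: [405.7, 310.2, 199.0]
tcp_rot: [179.9, 0.2, -180.0]
ft_force: [-0.5, -1.5, 7.1]
finger_gap: 18.4
t [-0.0018 -0.0081  0.0332] a [0.0017 0.0033 0.0002] pos [405.72 310.21 198.98] [ 1.7992e+02  1.5000e-01 -1.7999e+02] F [ 0.3 -0.3  7.5] gap 18.2 t 20.6
```

View pics/w14.png

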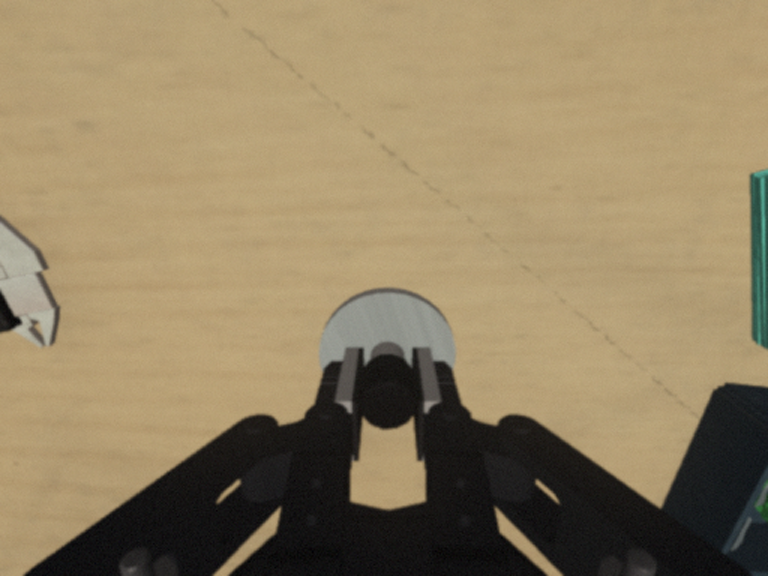

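Knob gripped (388,390), disc level. Lift it high and carry it to the stack.

```bash

python3 -m jog '[{"tx":0,"ty":0,"tz":-0.1,"ax":0,"ay":0,"az":0,"hand":0.15},{"tx":0,"ty":0,"tz":-0.3,"ax":0,"ay":0,"az":0,"hand":0.15},{"tx":0,"ty":0,"tz":-0.5,"ax":0,"ay":0,"az":0,"hand":0.15},{"tx":0,"ty":0,"tz":-0.75,"ax":0,"ay":0,"az":0,"hand":0.15},{"tx":0,"ty":0,"tz":-1,"ax":0,"ay":0,"az":0,"hand":0.15}]'
python3 -m jog '[{"tx":-0.08,"ty":-0.15,"tz":-0.1,"ax":0,"ay":0,"az":0,"hand":0.15},{"tx":-0.16,"ty":-0.35,"tz":-0.2,"ax":0,"ay":0,"az":0,"hand":0.15},{"tx":-0.24,"ty":-0.55,"tz":-0.25,"ax":0,"ay":0,"az":0,"hand":0.15},{"tx":-0.32,"ty":-0.75,"tz":-0.3,"ax":0,"ay":0,"az":0,"hand":0.15},{"tx":-0.4,"ty":-0.95,"tz":-0.3,"ax":0,"ay":0,"az":0,"hand":0.15}]'
python3 -c "
from h import *
d=save('wrist','w15',1.5)
go(533.6,9.6,385)
rim(d,533.5,10.6,175)
"
```

```text
time: 20.97
tool_pos: [404.3, 309.5, 348.4]
tcp_rot: [-180.0, -0.1, -180.0]
ft_force: [1.5, 1.0, -1.2]
finger_gap: 18.4
time: 21.38
tool_pos: [465.5, 166.2, 394.8]
tcp_rot: [179.9, 0.2, -180.0]
ft_force: [0.9, 0.1, -0.8]
finger_gap: 18.3
t [-0.4453 -1.0136  0.0639] a [-0.0036  0.0049 -0.0024] pos [467.06 161.79 393.9 ] [-179.84    0.22  179.89] F [ 1.6 -5.2 -1.6] gap 18.4 t 21.4
rim c 533.7 11.1 r 26.7 ztop 159.3 n 831 res 1.0 xext 505.8 562.3 yext -19.3 39.3
```

View pics/w15.png

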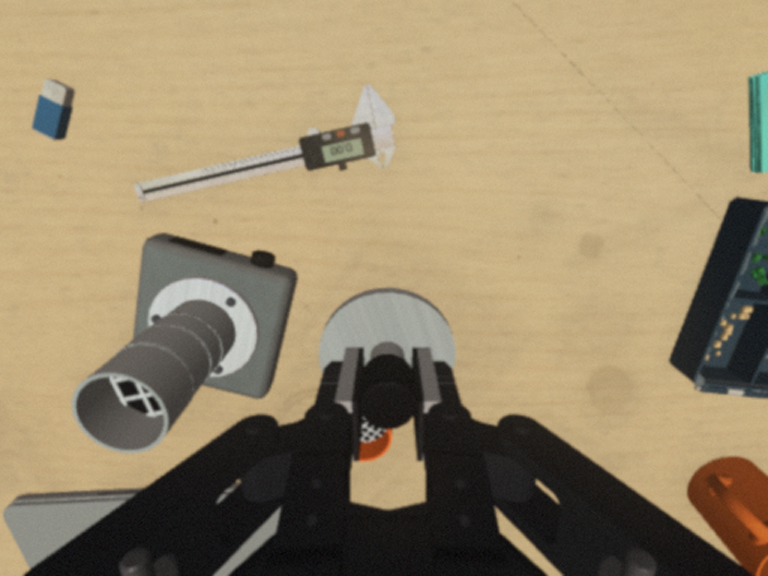

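```bash

python3 -m jog '[{"tx":-0.08,"ty":-0.2,"tz":0,"ax":0,"ay":0,"az":0,"hand":0.15},{"tx":-0.16,"ty":-0.4,"tz":0,"ax":0,"ay":0,"az":0,"hand":0.15},{"tx":-0.24,"ty":-0.6,"tz":0,"ax":0,"ay":0,"az":0,"hand":0.15},{"tx":-0.35,"ty":-0.8,"tz":0,"ax":0,"ay":0,"az":0,"hand":0.15},{"tx":-0.455,"ty":-0.98,"tz":0,"ax":0,"ay":0,"az":0,"hand":0.15}]'
python3 -m jog '[{"tx":0,"ty":-0.06,"tz":0.04,"ax":0,"ay":0,"az":0,"hand":0.15},{"tx":0,"ty":-0.06,"tz":0.08,"ax":0,"ay":0,"az":0,"hand":0.15},{"tx":0,"ty":-0.06,"tz":0.08,"ax":0,"ay":0,"az":0,"hand":0.15},{"tx":0,"ty":-0.06,"tz":0.08,"ax":0,"ay":0,"az":0,"hand":0.15},{"tx":0,"ty":-0.06,"tz":0.08,"ax":0,"ay":0,"az":0,"hand":0.15}]'
python3 -m jog '[{"tx":0,"ty":0,"tz":0,"ax":0,"ay":0,"az":0,"hand":0.15},{"tx":0,"ty":0,"tz":0,"ax":0,"ay":0,"az":0,"hand":0.15}]'
python3 -c "
from h import *
d=save('wrist','w16',1.5)
s=save('side','s16',4,(180,80,320,210))
go(533.6,9.6,349)
t=sense()['tool_pos']
for D in (d,s):
  P=cloud(D).reshape(-1,3)-t
  k=P[(np.hypot(P[:,0],P[:,1])<40)&(P[:,2]>-186)&(P[:,2]<-178)]
  h,e=np.histogram(P[(np.hypot(P[:,0],P[:,1])<40)][:,2],np.arange(-205,-140,3)); print(dict(zip(e.astype(int).tolist(),h.tolist())))
  print('disc rel',k[:,:2].min(0).round(1),k[:,:2].max(0).round(1),np.median(k[:,2]))
"
```

```text
time: 21.85
tool_pos: [533.4, 18.7, 392.5]
tcp_rot: [-180.0, 0.0, -180.0]
ft_force: [0.5, 0.4, -0.9]
finger_gap: 18.1
time: 22.27
tool_pos: [532.8, 12.5, 380.3]
tcp_rot: [180.0, -0.0, -179.9]
ft_force: [0.0, 0.5, -1.4]
finger_gap: 18.2
time: 22.43
tool_pos: [533.1, 12.2, 380.7]
tcp_rot: [180.0, 0.0, -179.9]
ft_force: [-0.1, 0.3, -1.8]
finger_gap: 18.3
t [-0.0032 -0.0151  0.211 ] a [-0.      0.0007  0.0013] pos [533.11  11.86 380.65] [-1.8000e+02  3.0000e-02 -1.7994e+02] F [-0.6  0.5 -0.6] gap 18.3 t 22.5
{-205: 0, -202: 0, -199: 0, -196: 0, -193: 0, -190: 34, -187: 132, -184: 2930, -181: 167, -178: 53, -175: 41, -172: 6, -169: 96, -166: 201, -163: 222, -160: 257, -157: 273, -154: 279, -151: 823, -148: 644, -145: 235}
disc rel [-28.3 -26.7] [ 7.6 28.9] -182.0115825415636
{-205: 0, -202: 0, -199: 4, -196: 14, -193: 14, -190: 6, -187: 25, -184: 80, -181: 50, -178: 5, -175: 3, -172: 9, -169: 6, -166: 11, -163: 14, -160: 13, -157: 13, -154: 17, -151: 13, -148: 15, -145: 20}
disc rel [-27.9 -30. ] [28.1 29. ] -181.42536121606412
```

View pics/w16.png

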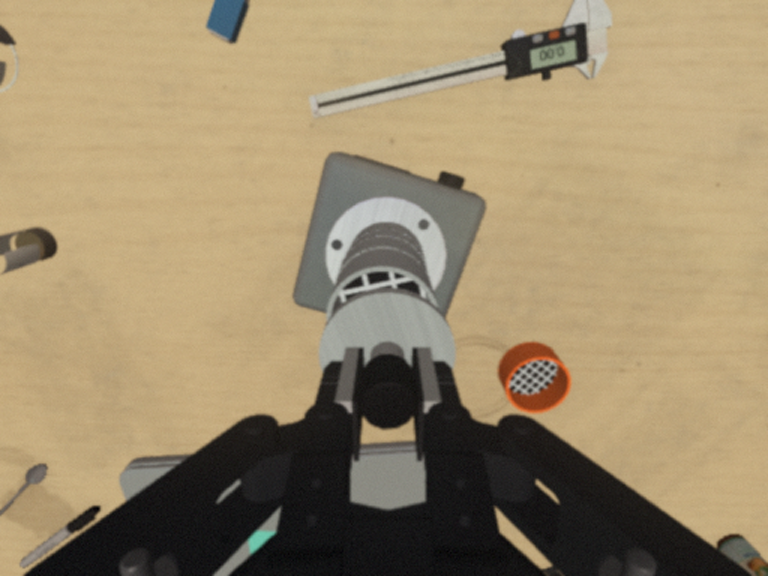

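View pics/s16.png

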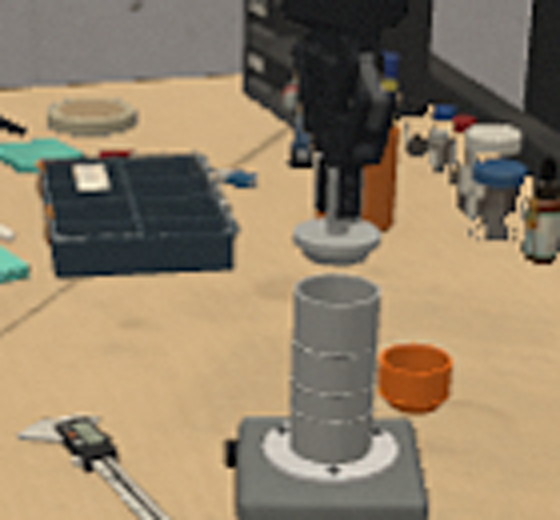

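The side view shows the lid level over the stack; y needs about -2 mm. Lower it.

```bash

python3 -m jog '[{"tx":-0.004,"ty":-0.014,"tz":0.04,"ax":0,"ay":0,"az":0,"hand":0.15},{"tx":-0.004,"ty":-0.014,"tz":0.08,"ax":0,"ay":0,"az":0,"hand":0.15},{"tx":-0.004,"ty":-0.014,"tz":0.12,"ax":0,"ay":0,"az":0,"hand":0.15},{"tx":-0.004,"ty":-0.014,"tz":0.15,"ax":0,"ay":0,"az":0,"hand":0.15},{"tx":-0.004,"ty":-0.014,"tz":0.16,"ax":0,"ay":0,"az":0,"hand":0.15}]'
python3 -m jog '[{"tx":0,"ty":0,"tz":0.02,"ax":0,"ay":0,"az":0,"hand":0.15},{"tx":0,"ty":0,"tz":0.03,"ax":0,"ay":0,"az":0,"hand":0.15},{"tx":0,"ty":0,"tz":0.04,"ax":0,"ay":0,"az":0,"hand":0.15},{"tx":0,"ty":0,"tz":0.04,"ax":0,"ay":0,"az":0,"hand":0.15},{"tx":0,"ty":0,"tz":0.04,"ax":0,"ay":0,"az":0,"hand":0.15}]'

```

```text
time: 22.95
tool_pos: [533.3, 9.2, 354.6]
tcp_rot: [180.0, -0.1, 180.0]
ft_force: [-0.4, -0.9, -1.8]
finger_gap: 18.3
time: 23.37
tool_pos: [533.8, 9.2, 350.4]
tcp_rot: [-180.0, 0.0, -180.0]
ft_force: [0.2, 0.4, -0.7]
finger_gap: 17.9
```

```bash

python3 -m jog '[{"tx":0,"ty":0.002,"tz":0.007,"ax":0,"ay":0,"az":0,"hand":0.15},{"tx":0,"ty":0.002,"tz":0.013,"ax":0,"ay":0,"az":0,"hand":0.15},{"tx":0,"ty":0.002,"tz":0.016,"ax":0,"ay":0,"az":0,"hand":0.15},{"tx":0,"ty":0.002,"tz":0.016,"ax":0,"ay":0,"az":0,"hand":0.15}]'
python3 -m jog '[{"tx":0,"ty":0,"tz":0.007,"ax":0,"ay":0,"az":0,"hand":0.15},{"tx":0,"ty":0,"tz":0.007,"ax":0,"ay":0,"az":0,"hand":0.15},{"tx":0,"ty":0,"tz":0.007,"ax":0,"ay":0,"az":0,"hand":0.15}]'

```

```text
time: 23.7
tool_pos: [533.9, 9.5, 348.2]
tcp_rot: [180.0, 0.0, -180.0]
ft_force: [0.4, -0.3, 0.7]
finger_gap: 18.2
time: 23.95
tool_pos: [534.0, 9.6, 347.9]
tcp_rot: [180.0, 0.1, -180.0]
ft_force: [-2.0, 0.5, 6.8]
finger_gap: 18.3
```

Contact at 347.9, as predicted for home. Release and retreat.

```bash

python3 -m jog '[{"tx":0.002,"ty":0,"tz":0.004,"ax":0,"ay":0,"az":0,"hand":0.15},{"tx":0.002,"ty":0,"tz":0.004,"ax":0,"ay":0,"az":0,"hand":0.15},{"tx":0.002,"ty":0,"tz":0,"ax":0,"ay":0,"az":0,"hand":0.3},{"tx":0.002,"ty":0,"tz":0,"ax":0,"ay":0,"az":0,"hand":0.6},{"tx":0.002,"ty":0,"tz":0,"ax":0,"ay":0,"az":0,"hand":0.8}]'
python3 -m jog '[{"tx":0,"ty":0,"tz":0,"ax":0,"ay":0,"az":0,"hand":1},{"tx":0,"ty":0,"tz":0,"ax":0,"ay":0,"az":0,"hand":1},{"tx":0,"ty":0,"tz":-0.1,"ax":0,"ay":0,"az":0,"hand":1},{"tx":0,"ty":0,"tz":-0.3,"ax":0,"ay":0,"az":0,"hand":1},{"tx":0,"ty":0,"tz":-0.45,"ax":0,"ay":0,"az":0,"hand":1}]'
python3 -m jog '[{"tx":0.2,"ty":0,"tz":-0.1,"ax":0,"ay":0,"az":0,"hand":1},{"tx":0.4,"ty":0,"tz":-0.1,"ax":0,"ay":0,"az":0,"hand":1},{"tx":0.5,"ty":0,"tz":-0.1,"ax":0,"ay":0,"az":0,"hand":1},{"tx":0.5,"ty":0,"tz":-0.1,"ax":0,"ay":0,"az":0,"hand":1},{"tx":0.5,"ty":0,"tz":-0.1,"ax":0,"ay":0,"az":0,"hand":1}]'
python3 -m jog '[{"tx":0,"ty":0.2,"tz":0,"ax":0,"ay":0,"az":0,"hand":1},{"tx":0,"ty":0.4,"tz":0,"ax":0,"ay":0,"az":0,"hand":1},{"tx":0,"ty":0.6,"tz":0,"ax":0,"ay":0,"az":0,"hand":1},{"tx":0,"ty":0.8,"tz":0,"ax":0,"ay":0,"az":0,"hand":1},{"tx":0,"ty":1,"tz":0,"ax":0,"ay":0,"az":0,"hand":1}]'
python3 -c "
from h import *
s=save('side','s17',1.5)
cv2.imwrite('pics/s17c.png',cv2.resize(s['pixels'][80:300,180:380,::-1],None,fx=2.7,fy=2.7,interpolation=cv2.INTER_CUBIC))
t=save('top','t17',1.5)
w=save('wrist','w17',1.5)
for n,d in (('side',s),('top',t),('wrist',w)):
  P=cloud(d).reshape(-1,3); q=P[np.hypot(P[:,0]-533.5,P[:,1]-10.6)<35]
  kn=q[(q[:,2]>192)&(q[:,2]<215)]; di=q[(q[:,2]>160)&(q[:,2]<170)]
  if len(kn): print(n,'knob',kn[:,:2].min(0).round(1),kn[:,:2].max(0).round(1),'top',np.percentile(kn[:,2],[50,95]).round(1))
  if len(di)>10:
    A=np.c_[di[:,:2]-[533.5,10.6],np.ones(len(di))]; k=di[:,2]>163.5; 
    c=np.linalg.lstsq(A[k],di[k,2],rcond=None)[0]; print('disc',di[:,:2].min(0).round(1),di[:,:2].max(0).round(1),'plane tilt deg',np.degrees(c[:2]).round(2),'z',c[2].round(1),k.sum())
for n in ('top','side'):
  a=L(n+'0'); b={'top':t,'side':s}[n]
  for nm,p,lo,hi in (('vial',(533,-286),66,80),('jar',(390,-290),66,80)):
    for d in (a,b):
      P=cloud(d).reshape(-1,3); q=P[(np.hypot(P[:,0]-p[0],P[:,1]-p[1])<45)&(P[:,2]>lo)&(P[:,2]<hi)]; print(n,nm,q.mean(0).round(1),len(q))
"
```

```text
time: 24.37
tool_pos: [533.4, 9.5, 346.7]
tcp_rot: [-180.0, -0.0, -180.0]
ft_force: [0.5, 0.7, 0.6]
finger_gap: 48.8
time: 24.78
tool_pos: [533.3, 9.5, 415.0]
tcp_rot: [180.0, -0.1, -180.0]
ft_force: [0.7, -0.7, 0.9]
finger_gap: 85.4
time: 25.2
tool_pos: [458.2, 9.5, 429.6]
tcp_rot: [-180.0, 0.1, 180.0]
ft_force: [-0.2, -0.5, 0.7]
finger_gap: 85.3
time: 25.62
tool_pos: [459.1, 161.0, 429.0]
tcp_rot: [-180.0, -0.0, 180.0]
ft_force: [0.9, -1.3, 0.3]
finger_gap: 85.6
side knob [ 5.243e+02 -5.000e-01] [541.3  16.9] top [199.  201.2]
disc [505.2 -19. ] [562.   38.3] plane tilt deg [0.33 0.77] z 166.5 143
top knob [527.1   4.5] [544.3  19.5] top [198.8 200.9]
disc [508.7 -16. ] [563.8  38.2] plane tilt deg [ 0.39 -0.43] z 165.4 248
wrist knob [523.6   1.3] [542.7  21. ] top [199.3 200.4]
disc [506.1 -18.5] [562.2  38.9] plane tilt deg [-0.07  0.11] z 165.8 1766
top vial [ 535.2 -286.1   71.1] 67
top vial [ 535.6 -286.4   71.1] 64
top jar [ 390.6 -290.7   69.5] 282
top jar [ 390.4 -290.3   69.4] 276
side vial [ 531.  -288.7   71.4] 95
side vial [ 530.8 -289.1   71.4] 99
side jar [ 388.6 -293.8   70.6] 385
side jar [ 388.6 -293.8   70.7] 382
```

View pics/s17c.png

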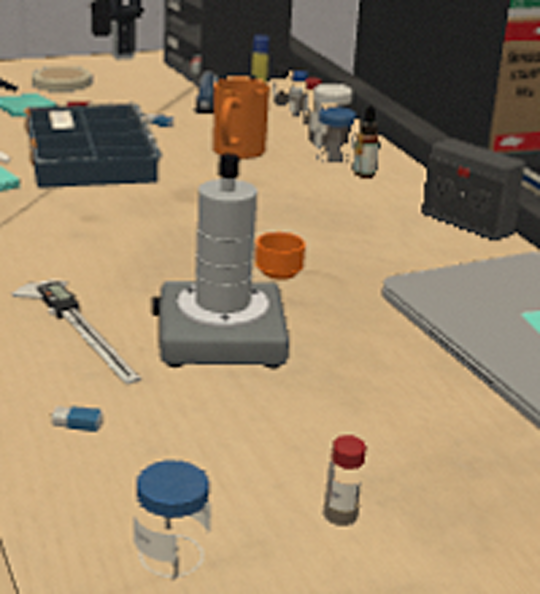

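View pics/w17.png

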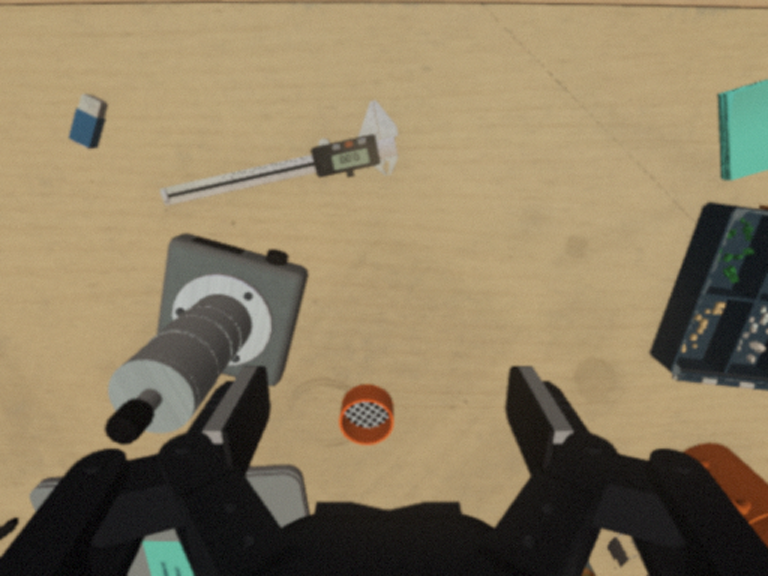

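The lid is home: disc top 165.8 (165 expected), knob top 199.3 (199 expected), tilt at most about 0.1° in the wrist view. Jar and vial have not moved.

```bash

python3 -m jog '[{"tx":0,"ty":0,"tz":0,"ax":0,"ay":0,"az":0,"hand":1},{"tx":0,"ty":0,"tz":0,"ax":0,"ay":0,"az":0,"hand":1},{"tx":0,"ty":0,"tz":0,"ax":0,"ay":0,"az":0,"hand":1}]'
python3 -c "
from bench import *
print(hand_in())"
```

```text
time: 26.02
tool_pos: [458.8, 158.6, 429.2]
tcp_rot: [-180.0, -0.0, 179.9]
ft_force: [0.4, 0.6, -0.0]
finger_gap: 85.2
the job is handed in; nothing more can be done
None
```

The stack is built on the shaker pan in the order fine, medium, coarse, lid. Everything is released and the job was handed in at about 26 s of the 109 s; `hand_in()` reports no verdict.

**Seating:** The last checks put the rims at 95.6, 123.7 and 159.6 mm, against 95, 123 and 159 expected. The lid disc is at 165.8 mm (165) and the knob top at 199.3 mm (199). The steady +0.6 mm is the camera bias, which also showed on the pan before I started.

**Level:** The wrist view gives a lid tilt of about 0.1°. The plane fits from the coarser side and top views gave up to about 0.8°, which I put down to noise.

**Bystanders:** The jar and vial are within 0.5 mm of where they stood in both the top and side views. The orange look-alike was not touched.

**Disagreements:** The top view differed from the side and wrist views by up to 3 mm in position, so I relied on the side and wrist views. The largest contact force I saw while seating a piece was about 17 N.

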